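# Make up a tea tray and a breakfast tray

### The job

Make up the two trays: on the three-bay tray put the teaspoon lying along the long bay, the orange cup in the wider of the two bays behind it and the squat jar in the narrower one; on the two-bay tray put the small bowl in the wider bay and the salt shaker in the narrower bay. Each thing must rest flat on the floor of its own bay, upright as it stood, set down rather than dropped. Leave the big spoon, the tall jar and the wide bowl where they are.

Things in the scene. Friction and masses are not known exactly. Their poses are not given: they have to be found in the camera images.
- tray_three: White plastic tray, fixed, 161 (x) by 179 (y) mm; floor 5, walls 5 thick, tops 12 above the underside. Bays (inside x by y, centre): long 62 by 169 at (-44.5, 0), on the robot's side; behind it wider 84 by 86 at (33.5, 41.5), narrower 84 by 78 at (33.5, -45.5). Origin: centre of underside, on the work surface, z up; +x away from the robot within 0.25 rad.
- tray_two: White plastic tray, fixed, 90 (x) by 173 (y) mm; floor 5, walls 5 thick, tops 12 above the underside. Bays (inside x by y, centre): wider 80 by 84 at (0, -39.5), narrower 80 by 74 at (0, 44.5). Origin: centre of underside, on the work surface, z up; +x away from the robot within 0.25 rad.
- cup: Small orange plastic cup without handle, open at the top, 60 mm high, outer diameter 52 at the foot, 61 at half height, 62 at the rim, 3 mm wall. Origin: centre of its underside, z up along its axis.
- jar: Squat amber glass jar with a steel lid, the lower and narrower of the two jars: 58 mm high, 54 mm across up to about 40 mm height, the lid about 48 mm across. Origin: centre of its underside, z up along its axis.
- bowl: Small white ceramic bowl, the smaller of the two bowls: 40 mm high, outer diameter 62 mm with upright sides from 25 mm height to the rim, narrowing to 40 mm at the foot, 4 mm wall. Origin: centre of its underside, z up along its axis.
- shaker: Steel salt shaker, solid cylinder 50 mm across up to 42 mm height, domed above with small holes, 61 mm high. Origin: centre of its underside, z up along its axis.
- teaspoon: Steel teaspoon, the shorter of the two spoons, 140 mm long, lying flat. Round bowl 30 mm across, 10 high at its +x end; flat handle 10 wide along x, underside 5 and top 10 mm above the surface, with a 12 mm wide foot under the tail. Origin: middle of its length under the handle, at the level of the surface; z up.
- tablespoon: Bystander: the longer steel spoon, 185 mm long with a bowl 42 mm across at its +x end, lying flat. Origin: middle of its length, at the level of the surface.
- tall_jar: Bystander: the taller amber glass jar with steel lid, 95 mm high, 66 mm across. Origin: centre of its underside, z up along its axis.
- wide_bowl: Bystander: the wider white ceramic bowl, 96 mm across, 45 mm high. Origin: centre of its underside, z up along its axis.

How it is judged (in metres and radians):
At the end, for the whole second after the job is handed in: Cup, jar, bowl, shaker upright (0.08 rad) on the floors (3 mm) of their bays, centres within the walls' play (12 to 18 mm of the bay's centre); teaspoon flat in the long bay (18 mm lengthwise, 26 mm across, 0.35 rad, either way round); all released and at rest (x of cup in the frame of tray_three between 0.0195 and 0.0475 m and y of cup in the frame of tray_three between 0.0265 and 0.0565 m and z of cup in the frame of tray_three between 0.002 and 0.008 m and angle between each of cup, jar, bowl, shaker, teaspoon's own z axis and vertical below 0.08 rad and x of jar in the frame of tray_three between 0.0155 and 0.0515 m and y of jar in the frame of tray_three between -0.0605 and -0.0305 m and z of jar in the frame of tray_three between 0.002 and 0.008 m and x of bowl in the frame of tray_two between -0.012 and 0.012 m and y of bowl in the frame of tray_two between -0.0535 and -0.0255 m and z of bowl in the frame of tray_two between 0.002 and 0.008 m and x of shaker in the frame of tray_two between -0.018 and 0.018 m and y of shaker in the frame of tray_two between 0.0295 and 0.0595 m and z of shaker in the frame of tray_two between 0.002 and 0.008 m and x of teaspoon in the frame of tray_three between -0.0705 and -0.0185 m and y of teaspoon in the frame of tray_three between -0.018 and 0.018 m and z of teaspoon in the frame of tray_three between 0.002 and 0.008 m and angle between the x axis of teaspoon and the y axis of tray_three, either way round below 0.35 rad and linear speed of each of teaspoon, cup, jar, bowl, shaker below 0.01 m/s and angular speed of each of teaspoon, cup, jar, bowl, shaker below 0.1 rad/s); the robot touches nothing.
It fails at once if the big spoon is shoved more than 25 mm or knocked over (distance of tablespoon from where it was at the start of the episode above 0.025 m or angle between tablespoon's own z axis and vertical above 0.5 rad).
It fails at once if the tall jar is shoved more than 25 mm or knocked over (distance of tall_jar from where it was at the start of the episode above 0.025 m or angle between tall_jar's own z axis and vertical above 0.5 rad).
It fails at once if the wide bowl is shoved more than 25 mm or knocked over (distance of wide_bowl from where it was at the start of the episode above 0.025 m or angle between wide_bowl's own z axis and vertical above 0.5 rad).
It fails at once if a thing is let fall from 30 mm or more above a tray's floor ((height (world z) of teaspoon above 0.035 m and contact force between teaspoon and anything else below 0.001 N) or (height (world z) of cup above 0.035 m and contact force between cup and anything else below 0.001 N) or (height (world z) of jar above 0.035 m and contact force between jar and anything else below 0.001 N) or (height (world z) of bowl above 0.035 m and contact force between bowl and anything else below 0.001 N) or (height (world z) of shaker above 0.035 m and contact force between shaker and anything else below 0.001 N)).
It also fails if it takes over 134 s, if anything falls off the work surface, if the arm or the gripper's body presses on something with over 40 N, if the wrist force passes 120 N, or if a joint passes its speed limit or range.

### The arm

A 6-joint arm with a two-finger parallel gripper is mounted at the origin on the work surface. World frame = base frame: x ahead of the robot, y to its left, z up, the work surface at z = 0. Lengths are in m, angles in degrees, forces in N, time in s.
With the tool pointing down it reaches from about 0.35 to 0.725 m from the base axis. Payload 6 kg.
Tool frame: the origin (TCP) lies on the centre line of the jaws, within the pads' length; the fingertips stand manip.tip_reach ahead of it and the grasp point (between the pads) lies 11 mm behind it (manip.tip_reach is the distance from the TCP to the fingertips, in m); z points along the fingers, y is the direction in which the jaws open and shut (so a half turn about z gives the same grasp; the last joint's range is limited). The gripper opens to 85 mm and grips with 20 to 120 N. Pads are 22 mm wide; open, the fingers measure 114 mm over their backs; the gripper's body (76 mm by 85 mm) begins 54 mm behind the grasp point. The pads swing forward as they close: fully open they stand 13 mm farther back than shut.
Start: joints at [-48.833, 2.303, 4.859, 0, -92.561, -19.12], TCP at [0.225, -0.556, 0.239] pointing down, gripper open.
Joint ranges: [-146.85, 146.85], [-73.84, 115.35], [-62.03, 85.46], [-188.31, 113.3], [-161.28, -10.13], [-171.36, 171.36]. Speed limits (degrees/s): [147.25, 147.25, 172.46, 180, 180, 180].

### API

Orientations are given as a 3x3 rotation matrix whose columns are the frame's x, y, z axes.
In Python, from station import manip, capture, finish_job, boxes_of, mark_of gives the robot as it stands.
- The arm moves only by the tool step_arm, never from a script. Its argument "deltas" is a list of rows, each an object of numbers: "dx", "dy", "dz": the shift along the tool's x, y, z in m; "yaw": the turn about the tool's z in rad; "jaw": the finger opening in m, from 0 to 0.0854. A call has exactly 8 rows; each row is the pose to reach, as a shift and turn from the pose measured when the call began, along the tool's axes at that moment; what a row does not reach only later rows make up. A row lasts 1/8 s, in which the tool goes at most 62.5 mm and 10.7 degrees, less where a joint would pass 70% of its speed; a pose out of reach is approached as far as the arm can. A call with a gripper value outside its range is refused whole. The fingers move at their own pace and stop on an object; "squeeze" is the grip in N (left out, the last holds). Time passes only in rows, so rows that repeat a pose let the fingers close, or fill a call up. It gives the time, the measured TCP pose, the force and the opening at its end, in the units of the state.
- manip.get_state(): the state, without advancing time (a new reading comes with each control period).
- capture(name): name is "scene" or "top"; returns a dict with "frame" (420x560x3 uint8, blue, green, red), "fx", "fy", "cx", "cy" (pixels), "rvec" (rotation vector, rad) and "tvec" (3), from world to camera coordinates, as OpenCV has them. Camera axes: x right, y down, z forward; pixel columns grow to the right and rows downward; lengths in m; the calibration is good to about 2 mm. A picture is of the moment at which its call begins. There is no depth.
- finish_job(): hands the job in, once; it reports no verdict.
Trained networks look in a picture, given as the dict that the camera call returned (one of the last four; its "shot" number tells which), for a name from the list of things; names that differ only in an ending like _2 or _b are one class to them, and where a whole thing is asked for, a point or a joint stands for the part that bears it (a point fixed in the world has none). Each returns a list of dicts, best first, with "confidence" (0 to 1); they miss things now and then, are a little off and sometimes report something else, mostly with a low value. They report only what shows in the picture. A call takes as long as a camera call.
- boxes_of(thing, picture): "box" ([left, top, right, bottom] as shares, 0 to 1, of the picture: columns of its width, rows of its height, round what is visible of it).
- mark_of(thing, picture): "position" ([row, column] as shares, 0 to 1, of the picture: columns of its width, rows of its height: a listed point, or the origin of a listed thing).
The state is a dict: "t": time; "qpos": joint angles; "qvel": joint speeds; "joint_efforts": joint torques, N m; "eef_pos": TCP position; "tcp_rot": TCP orientation; "contact_force": force on the tool from outside, world axes, zero at the start; "wrist_torque": the same for the moment, N m; "finger_gap": finger opening in m.
Only numpy, scipy, OpenCV 4.12 (cv2) and the standard library are available. Lean on these libraries where they do the work, as an engineer would, in place of code of your own. Each camera call takes 0.05 s, during which the arm holds its last target.

## Working session

There is one attempt and no reset: what is moved stays moved. The work goes in short steps, Python scripts to look and compute and a tool call to move; the robot and the scene stay as the last step left them, time stands still between calls to the robot, and variables do not carry over. Pictures are saved under pics/ and viewed, and the job is handed in when it is done.

Besides the shell and the picture viewer there is one more tool, called after "Emit:" as name(argument=value, ...) on one line, values as JSON. step_arm: Moves the arm, as the interface text tells. Its arguments: {"type":"object","properties":{"deltas":{"type":"array"},"squeeze":{"type":"number"}},"required":["deltas"]}

```bash
ls; mkdir -p pics
python3 - <<'E'
from station import manip, capture, boxes_of, mark_of
import cv2
s=manip.get_state(); print({k:s[k] for k in('t','eef_pos','tcp_rot','finger_gap')}, manip.tip_reach)
for n in('scene','top'):
    p=capture(n); cv2.imwrite(f'pics/{n}0.png',p['frame']); print(n,p['fx'],p['cx'],p['cy'],p['rvec'],p['tvec'])
    for o in 'tray_three tray_two cup jar bowl shaker teaspoon tablespoon tall_jar wide_bowl'.split():
        b=boxes_of(o,p); m=mark_of(o,p)
        print(o,[(round(x['confidence'],2),[round(v*w) for v,w in zip(x['box'],(560,420,560,420))]) for x in b[:3]],[(round(x['confidence'],2),round(x['position'][1]*560),round(x['position'][0]*420)) for x in m[:3]])
E
```

```text
pics
{'t': 0.0, 'eef_pos': array([ 0.22519513, -0.55580205,  0.23825801]), 'tcp_rot': array([[-9.26859246e-01, -3.75408209e-01, -7.84537144e-04],
       [-3.75409010e-01,  9.26857836e-01,  1.62097284e-03],
       [ 1.18627890e-04,  1.79693597e-03, -9.99998378e-01]]), 'finger_gap': 0.08521478653717025} 0.008
scene 521.9113216464642 280.83403531303577 212.31678612119393 [ 1.77447558  1.69079956 -0.75656833] [-0.02242539 -0.33689085  1.69461854]
tray_three [(0.74, [187, 186, 272, 238]), (0.61, [294, 193, 364, 221])] [(0.6, 231, 210), (0.38, 192, 261)]
tray_two [(0.91, [289, 191, 366, 220])] [(0.69, 326, 208), (0.22, 405, 175)]
cup [(0.88, [361, 225, 391, 260])] [(0.92, 373, 256), (0.68, 248, 262), (0.19, 120, 237)]
jar [(0.59, [179, 241, 201, 270])] [(0.81, 192, 263), (0.49, 324, 203)]
bowl [(0.93, [311, 237, 337, 265])] [(0.97, 321, 257)]
shaker [(0.79, [236, 241, 258, 275]), (0.3, [147, 167, 172, 208])] [(0.59, 248, 264)]
teaspoon [(0.5, [396, 161, 412, 193])] [(0.75, 405, 178), (0.51, 432, 219)]
tablespoon [(0.78, [148, 163, 173, 208])] [(0.68, 162, 188)]
tall_jar [(0.96, [415, 183, 
[... 160 characters left out ...]
241674 199.45145610285212 [ 2.10501347 -2.16424231  0.17760583] [0.02934531 0.52426167 0.88506116]
tray_three [(0.75, [300, 177, 396, 261])] [(0.93, 347, 220)]
tray_two [(0.86, [194, 201, 275, 248])] [(0.94, 235, 224)]
cup [(0.74, [173, 126, 203, 158])] [(0.71, 439, 264), (0.6, 192, 147)]
jar [(0.97, [370, 124, 402, 150])] [(0.86, 381, 140)]
bowl [(0.56, [232, 126, 260, 155])] [(0.76, 246, 144)]
shaker [(0.67, [312, 122, 335, 150])] [(0.6, 326, 138)]
teaspoon [(0.67, [128, 242, 136, 309])] [(0.82, 134, 275), (0.57, 381, 139)]
tablespoon [(0.81, [433, 219, 453, 313])] [(0.61, 438, 265), (0.17, 346, 218)]
tall_jar [(0.55, [88, 176, 133, 213])] [(0.88, 120, 198)]
wide_bowl [] [(0.88, 464, 184)]
```

Run:
```python
import cv2
a=cv2.imread('pics/top0.png'); cv2.imwrite('pics/top0c.png',cv2.resize(a[100:340,80:500],None,fx=1.9,fy=1.9,interpolation=cv2.INTER_CUBIC))
a=cv2.imread('pics/scene0.png'); cv2.imwrite('pics/scene0c.png',cv2.resize(a[130:300,80:470],None,fx=2,fy=2,interpolation=cv2.INTER_CUBIC))
```

```text
(no output)
```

View pics/top0c.png

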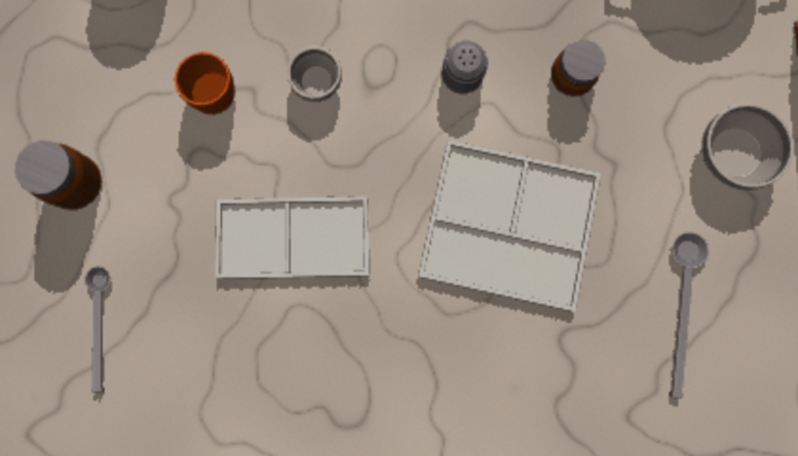

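View pics/scene0c.png

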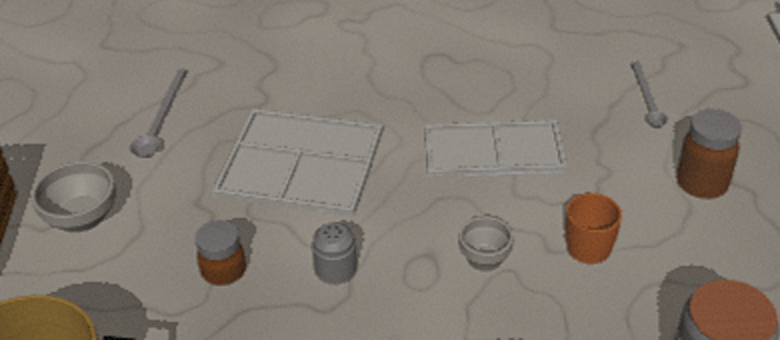

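```bash
cat > h.py <<'E'
import numpy as np,cv2
from station import manip, capture, boxes_of, mark_of
def ray(p,u,v):
    R=cv2.Rodrigues(np.array(p['rvec'],float))[0]; t=np.array(p['tvec'],float).ravel()
    c=-R.T@t; d=R.T@np.array([(u-p['cx'])/p['fx'],(v-p['cy'])/p['fy'],1.]); return c,d
def at(p,u,v,z):
    c,d=ray(p,u,v); s=(z-c[2])/d[2]; return (c+s*d)[:2]
def proj(p,X):
    R=cv2.Rodrigues(np.array(p['rvec'],float))[0]; t=np.array(p['tvec'],float).ravel()
    q=np.atleast_2d(X)@R.T+t; return np.c_[p['fx']*q[:,0]/q[:,2]+p['cx'],p['fy']*q[:,1]/q[:,2]+p['cy']]
def cyl(x,y,prof,dz=0,n=48):
    a=np.linspace(0,2*np.pi,n,endpoint=False)
    return np.vstack([np.c_[x+r*np.cos(a),y+r*np.sin(a),np.full(n,z+dz)] for z,r in prof])
PR=dict(cup=[(0,.026),(.03,.0305),(.06,.031)],jar=[(0,.027),(.04,.027),(.042,.024),(.058,.024)],
 bowl=[(0,.02),(.025,.031),(.04,.031)],shaker=[(0,.025),(.042,.025),(.052,.021),(.061,.010)],
 tall_jar=[(0,.033),(.07,.033),(.095,.029)],wide_bowl=[(0,.03),(.03,.048),(.045,.048)])
from scipy.optimize import least_squares
def fitbox(p,box,name,dz=0):
    c0=at(p,(box[0]+box[2])/2,(box[1]+box[3])/2,.03)
    def f(q):
        P=proj(p,cyl(q[0],q[1],PR[name],dz)); b=np.r_[P.min(0),P.max(0)]; return b-box
    r=least_squares(f,c0,diff_step=1e-4); return r.x,r.fun
def find(p,name,dz=0):
    out=[]
    for b in boxes_of(name,p)[:2]:
        bb=np.array(b['box'])*[560,420,560,420]; x,e=fitbox(p,bb,name,dz); out.append((round(b['confidence'],2),np.round(x,4),np.round(e,1)))
    return out
E
python3 - <<'E'
from h import *
for n in('scene','top'):
    p=capture(n)
    c,_=ray(p,280,210);print(n,'cam',c)
    for o in PR: print(o,find(p,o),[(round(m['confidence'],2),np.round(at(p,m['position'][1]*560,m['position'][0]*420,0),4)) for m in mark_of(o,p)[:2]])
    for o in('tray_three','tray_two','teaspoon','tablespoon'): print(o,[(round(m['confidence'],2),np.round(at(p,m['position'][1]*560,m['position'][0]*420,0),4)) for m in mark_of(o,p)[:2]])
# rectified map z=.012: row = -x, col = -y ; 1mm/px->2px/... 
H=lambda x,y,z: proj(p,[[x,y,z]])[0]
# world region x .25...75 , y -.45...45
src=[];dst=[]
x1,y1,s=.72,.40,1000
for X,Y in((.3,-.4),(.3,.4),(.72,.4),(.72,-.4)):
    src.append(H(X,Y,.012)); dst.append([(y1-Y)*s,(x1-X)*s])
M=cv2.getPerspectiveTransform(np.float32(src),np.float32(dst))
w=cv2.warpPerspective(p['frame'],M,(800,420),flags=cv2.INTER_CUBIC); cv2.imwrite('pics/rect.png',w)
E
```

```text
scene cam [ 1.47362638 -0.02424991  0.90197982]
cup [(0.96, array([0.6582, 0.2114]), array([-2. , -2.5,  1.9,  2.2]))] [(0.67, array([0.6577, 0.2097])), (0.27, array([ 0.3894, -0.3166]))]
jar [(0.81, array([ 0.6612, -0.2105]), array([-2.6, -0.6,  2.7,  0.4])), (0.33, array([0.4089, 0.3306]), array([-3.9,  2.6,  3.8, -2.6]))] [(0.83, array([ 0.6588, -0.2067])), (0.42, array([ 0.5594, -0.3928]))]
bowl [(0.97, array([0.6602, 0.0917]), array([-0.9, -0. ,  0.9, -0. ]))] [(0.88, array([0.6557, 0.0901]))]
shaker [(0.81, array([ 0.6686, -0.0811]), array([-0.5, -0.8,  0.5,  0.7]))] [(0.83, array([ 0.67  , -0.0775]))]
tall_jar [(0.79, array([0.5534, 0.37  ]), array([-1.6, -0.4,  1.5,  0.3]))] [(0.64, array([0.5422, 0.3707]))]
wide_bowl [(0.64, array([ 0.5675, -0.3879]), array([-0.7, -0.1,  0.7,  0.1]))] [(0.87, array([ 0.5698, -0.3896])), (0.31, array([0.6552, 0.0969]))]
tray_three [(0.82, array([ 0.4819, -0.1313])), (0.48, array([0.5436, 0.3764]))]
tray_two [(0.68, array([0.4824, 0.1164]))]
teaspoon [(0.45, array([0.3702, 0.3451]))]
tablespoon [(0.65, array([ 0.3792, -0.3143]))]
top cam [0.37
[... 231 characters left out ...]
-0.2134]))]
bowl [(0.61, array([0.6639, 0.0876]), array([ 1. , -2.1, -1. ,  2.1]))] [(0.81, array([0.6611, 0.088 ]))]
shaker [(0.63, array([ 0.6679, -0.0873]), array([-1.5,  0.3,  1.4, -0.3]))] [(0.81, array([ 0.6705, -0.0813]))]
tall_jar [(0.92, array([0.5478, 0.3686]), array([ 0.6, -0.2, -0.7,  0.3]))] [(0.94, array([0.5468, 0.3738]))]
wide_bowl [(0.56, array([ 0.5596, -0.3961]), array([-0.3, -1.6,  0.3,  1.5]))] [(0.9, array([ 0.5548, -0.3893]))]
tray_three [(0.95, array([ 0.4861, -0.1289]))]
tray_two [(0.62, array([0.4808, 0.1128])), (0.49, array([ 0.5561, -0.3903]))]
teaspoon [(0.7, array([0.3781, 0.3332])), (0.35, array([0.4753, 0.1196]))]
tablespoon [(0.75, array([ 0.5651, -0.3901]))]
```

View pics/rect.png

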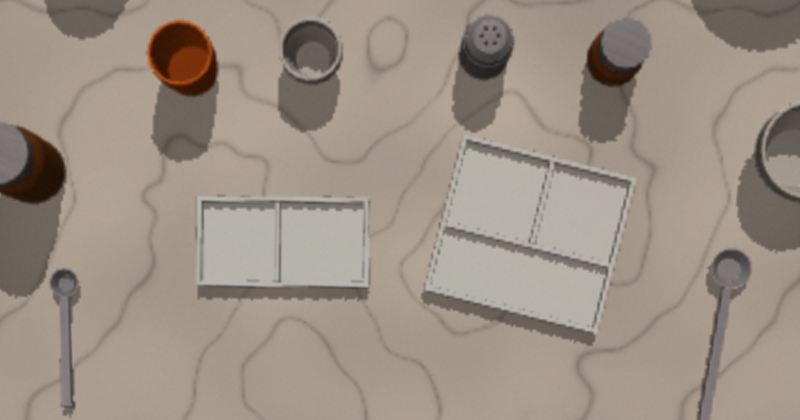

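```bash
cat >> h.py <<'E'
def rel(*wps):
    s=manip.get_state(); R=s['tcp_rot']; p=s['eef_pos']; f0=np.degrees(np.arctan2(R[1,1],R[0,1]))
    print('t',round(s['t'],2),'p',np.round(p,4),'phi',round(f0,1),'gap',round(s['finger_gap'],4),'F',np.round(s['contact_force'],1),'q',np.round(s['qpos'],0))
    for (x,y,z,f) in wps:
        d=R.T@(np.array([x,y,z])-p); w=(f-f0+180)%360-180
        print((x,y,z,f),'-> dx %.4f dy %.4f dz %.4f yaw %.3f'%(d[0],d[1],d[2],-np.radians(w)))
T3=(.485,-.130,-.24); T2=(.478,.117,0.)
def tp(T,x,y): c,s=np.cos(T[2]),np.sin(T[2]); return np.round([T[0]+c*x-s*y,T[1]+s*x+c*y],4)
E
python3 - <<'E'
from h import *
for n,T,x,y in(('spoon',T3,-.0445,0),('cup',T3,.0335,.0415),('jar',T3,.0335,-.0455),('bowl',T2,0,-.0395),('shaker',T2,0,.0445)): print(n,tp(T,x,y))
rel((.661,-.213,.15,166.2),(.661,-.213,.018,166.2))
E
```

```text
spoon [ 0.4418 -0.1194]
cup [ 0.5274 -0.0977]
jar [ 0.5067 -0.1822]
bowl [0.478  0.0775]
shaker [0.478  0.1615]
t 3.8 p [ 0.2252 -0.5561  0.2392] phi 112.0 gap 0.0855 F [-0.9 -0.4 -0.6] q [-49.   2.   5.  -0. -93. -19.]
(0.661, -0.213, 0.15, 166.2) -> dx -0.5327 dy 0.1544 dz 0.0893 yaw -0.945
(0.661, -0.213, 0.018, 166.2) -> dx -0.5327 dy 0.1544 dz 0.2213 yaw -0.945
```

Emit:
step_arm(deltas=[{"dx":-0.06,"dy":0.017,"dz":0,"yaw":-0.12,"jaw":0.085},{"dx":-0.12,"dy":0.034,"dz":0,"yaw":-0.25,"jaw":0.085},{"dx":-0.18,"dy":0.051,"dz":0,"yaw":-0.4,"jaw":0.085},{"dx":-0.24,"dy":0.069,"dz":0,"yaw":-0.55,"jaw":0.085},{"dx":-0.3,"dy":0.087,"dz":0,"yaw":-0.7,"jaw":0.085},{"dx":-0.36,"dy":0.104,"dz":0,"yaw":-0.85,"jaw":0.085},{"dx":-0.42,"dy":0.122,"dz":0.03,"yaw":-0.945,"jaw":0.085},{"dx":-0.48,"dy":0.139,"dz":0.06,"yaw":-0.945,"jaw":0.085}], squeeze=60)

```text
t: 4.8
eef_pos: [0.6097, -0.2532, 0.185]
tcp_rot: [[-0.237, -0.971, 0.001], [-0.971, 0.237, -0.0], [-0.0, -0.001, -1.0]]
contact_force: [0.2, -1.9, -0.4]
finger_gap: 0.085
```

Run:
```python
from h import *
rel((.661,-.213,.12,166.2),(.661,-.213,.018,166.2))
p=capture('top'); print(find(p,'jar'),mark_of('jar',p)[:1]); q=capture('scene'); print(find(q,'jar'))
import cv2
cv2.imwrite('pics/t1.png',cv2.resize(p['frame'][100:200,300:440],None,fx=5,fy=5,interpolation=2))
```

```text
t 4.8 p [ 0.6097 -0.2532  0.185 ] phi 166.3 gap 0.085 F [ 0.2 -1.9 -0.4] q [ -5.  11.   9.  -0. -88.  -8.]
(0.661, -0.213, 0.12, 166.2) -> dx -0.0512 dy -0.0402 dz 0.0651 yaw 0.001
(0.661, -0.213, 0.018, 166.2) -> dx -0.0512 dy -0.0401 dz 0.1671 yaw 0.001
[(0.53, array([ 0.6669, -0.2346]), array([-8. , -5.2,  7.6,  5.3]))] [{'position': [0.3371, 0.6854], 'confidence': 0.5}]
[(0.87, array([ 0.6638, -0.2068]), array([-2.3, -0.9,  2.4,  0.8]))]
```

View pics/t1.png

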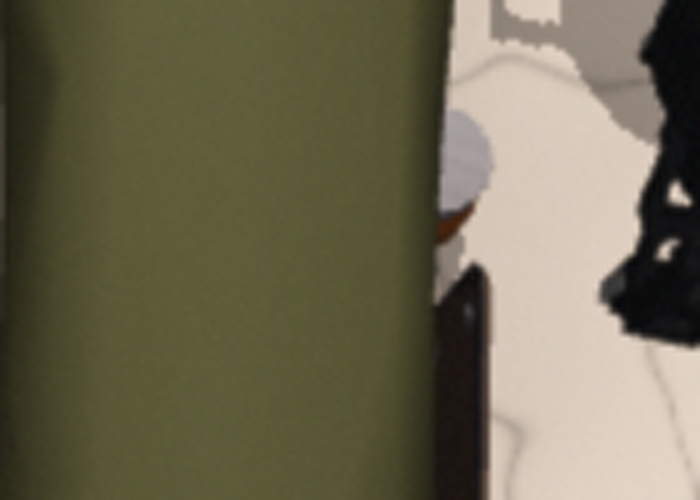

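Run:
```python
from h import *
p=capture('top')
for n,u,v,z in(('jar',583,60,.058),('shaker',466,60,.055),('bowl',315,74,.04),('cup',203.5,82,.06)): print(n,at(p,80+u/1.9,100+v/1.9,z))
```

```text
jar [ 0.66175221 -0.2140879 ]
shaker [ 0.66641662 -0.08420054]
bowl [0.65964925 0.08591218]
cup [0.64767783 0.20800102]
```

Emit:
step_arm(deltas=[{"dx":-0.0255,"dy":-0.0204,"dz":0.02,"yaw":0,"jaw":0.085},{"dx":-0.051,"dy":-0.041,"dz":0.04,"yaw":0,"jaw":0.085},{"dx":-0.051,"dy":-0.041,"dz":0.07,"yaw":0,"jaw":0.085},{"dx":-0.051,"dy":-0.041,"dz":0.1,"yaw":0,"jaw":0.085},{"dx":-0.051,"dy":-0.041,"dz":0.125,"yaw":0,"jaw":0.085},{"dx":-0.051,"dy":-0.041,"dz":0.15,"yaw":0,"jaw":0.085},{"dx":-0.051,"dy":-0.041,"dz":0.167,"yaw":0,"jaw":0.085},{"dx":-0.051,"dy":-0.041,"dz":0.167,"yaw":0,"jaw":0.085}])

```text
t: 6.1
eef_pos: [0.6594, -0.2165, 0.0187]
tcp_rot: [[-0.24, -0.971, -0.0], [-0.971, 0.24, -0.001], [0.001, 0.0, -1.0]]
contact_force: [0.2, 0.2, 0.5]
finger_gap: 0.085
```

Emit:
step_arm(deltas=[{"jaw":0.065},{"jaw":0.05},{"jaw":0.045},{"jaw":0.045},{"jaw":0.045},{"jaw":0.045},{"jaw":0.045},{"jaw":0.045}], squeeze=60)

```text
schema error: expected keys dx, dy, dz, yaw, jaw
```

Run:
```python
from h import *
rel((.662,-.213,.12,166.2),(.5067,-.1822,.12,166.2),(.5067,-.1822,.024,166.2))
```

```text
t 6.1 p [ 0.6594 -0.2165  0.0187] phi 166.1 gap 0.085 F [0.2 0.2 0.5] q [ -2.  21.   3.   0. -72. -12.]
(0.662, -0.213, 0.12, 166.2) -> dx -0.0039 dy -0.0017 dz -0.1013 yaw -0.002
(0.5067, -0.1822, 0.12, 166.2) -> dx 0.0035 dy 0.1565 dz -0.1013 yaw -0.002
(0.5067, -0.1822, 0.024, 166.2) -> dx 0.0034 dy 0.1565 dz -0.0053 yaw -0.002
```

Emit:
step_arm(deltas=[{"dx":-0.004,"dy":0,"dz":0,"yaw":0,"jaw":0.075},{"dx":-0.004,"dy":0,"dz":0,"yaw":0,"jaw":0.06},{"dx":-0.004,"dy":0,"dz":0,"yaw":0,"jaw":0.045},{"dx":-0.004,"dy":0,"dz":0,"yaw":0,"jaw":0.045},{"dx":-0.004,"dy":0,"dz":0,"yaw":0,"jaw":0.045},{"dx":-0.004,"dy":0,"dz":0,"yaw":0,"jaw":0.045},{"dx":-0.004,"dy":0,"dz":0,"yaw":0,"jaw":0.045},{"dx":-0.004,"dy":0,"dz":0,"yaw":0,"jaw":0.045}], squeeze=60)

```text
t: 7.1
eef_pos: [0.6613, -0.2127, 0.0205]
tcp_rot: [[-0.24, -0.971, 0.002], [-0.971, 0.24, -0.001], [0.001, -0.002, -1.0]]
contact_force: [-0.4, 1.3, 6.2]
finger_gap: 0.0515
```

Run:
```python
from h import *
rel((.662,-.213,.12,166.2),(.5067,-.1822,.12,166.2),(.5067,-.1822,.024,166.2))
```

```text
t 7.1 p [ 0.6613 -0.2127  0.0205] phi 166.1 gap 0.0515 F [-0.4  1.3  6.2] q [ -1.  21.   3.   0. -72. -13.]
(0.662, -0.213, 0.12, 166.2) -> dx 0.0002 dy -0.0010 dz -0.0995 yaw -0.001
(0.5067, -0.1822, 0.12, 166.2) -> dx 0.0075 dy 0.1571 dz -0.0999 yaw -0.001
(0.5067, -0.1822, 0.024, 166.2) -> dx 0.0075 dy 0.1574 dz -0.0039 yaw -0.001
```

Emit:
step_arm(deltas=[{"dx":0,"dy":0,"dz":-0.015,"yaw":0,"jaw":0.045},{"dx":0,"dy":0,"dz":-0.04,"yaw":0,"jaw":0.045},{"dx":0,"dy":0.01,"dz":-0.06,"yaw":0,"jaw":0.045},{"dx":0.002,"dy":0.045,"dz":-0.065,"yaw":0,"jaw":0.045},{"dx":0.004,"dy":0.085,"dz":-0.065,"yaw":0,"jaw":0.045},{"dx":0.0075,"dy":0.125,"dz":-0.065,"yaw":0,"jaw":0.045},{"dx":0.0075,"dy":0.157,"dz":-0.06,"yaw":0,"jaw":0.045},{"dx":0.0075,"dy":0.157,"dz":-0.05,"yaw":0,"jaw":0.045}])

```text
t: 8.1
eef_pos: [0.5057, -0.1819, 0.0714]
tcp_rot: [[-0.239, -0.971, 0.005], [-0.971, 0.239, -0.001], [-0.0, -0.005, -1.0]]
contact_force: [-0.0, 0.4, -0.8]
finger_gap: 0.0513
```

Run:
```python
from h import *
p=capture('scene'); q=capture('top')
rel((.5067,-.1822,.04,166.2),(.5067,-.1822,.026,166.2))
cv2.imwrite('pics/s2.png',cv2.resize(p['frame'][130:300,120:300],None,fx=3,fy=3,interpolation=2))
```

```text
t 8.2 p [ 0.5062 -0.182   0.0695] phi 166.1 gap 0.0513 F [-1.  -0.2 -1.5] q [  2.  -5. -20.   0. -75. -16.]
(0.5067, -0.1822, 0.04, 166.2) -> dx 0.0000 dy -0.0004 dz 0.0295 yaw -0.001
(0.5067, -0.1822, 0.026, 166.2) -> dx 0.0000 dy -0.0004 dz 0.0435 yaw -0.001
```

View pics/s2.png

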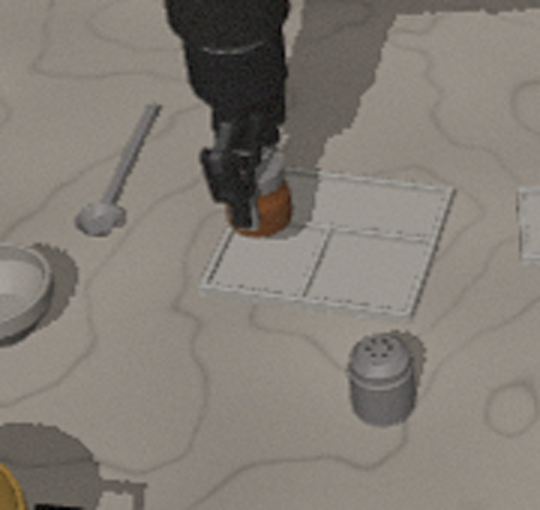

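Emit:
step_arm(deltas=[{"dx":0,"dy":0,"dz":0.008,"yaw":0,"jaw":0.045},{"dx":0,"dy":0,"dz":0.016,"yaw":0,"jaw":0.045},{"dx":0,"dy":0,"dz":0.024,"yaw":0,"jaw":0.045},{"dx":0,"dy":0,"dz":0.032,"yaw":0,"jaw":0.045},{"dx":0,"dy":0,"dz":0.038,"yaw":0,"jaw":0.045},{"dx":0,"dy":0,"dz":0.041,"yaw":0,"jaw":0.045},{"dx":0,"dy":0,"dz":0.043,"yaw":0,"jaw":0.045},{"dx":0,"dy":0,"dz":0.0435,"yaw":0,"jaw":0.045}])

```text
t: 9.2
eef_pos: [0.5064, -0.1821, 0.0261]
tcp_rot: [[-0.24, -0.971, 0.002], [-0.971, 0.24, -0.001], [0.0, -0.002, -1.0]]
contact_force: [0.7, 0.1, -1.1]
finger_gap: 0.0511
```

Run:
```python
from h import *
rel((.5067,-.1822,.0255,166.2))
```

```text
t 9.2 p [ 0.5064 -0.1821  0.0261] phi 166.1 gap 0.0511 F [ 0.7  0.1 -1.1] q [  2.  -3. -23.   0. -70. -16.]
(0.5067, -0.1822, 0.0255, 166.2) -> dx 0.0000 dy -0.0003 dz 0.0006 yaw -0.001
```

Emit:
step_arm(deltas=[{"dx":0,"dy":0,"dz":0.001,"yaw":0,"jaw":0.045},{"dx":0,"dy":0,"dz":0.002,"yaw":0,"jaw":0.045},{"dx":0,"dy":0,"dz":0.002,"yaw":0,"jaw":0.045},{"dx":0,"dy":0,"dz":0.002,"yaw":0,"jaw":0.055},{"dx":0,"dy":0,"dz":0.002,"yaw":0,"jaw":0.065},{"dx":0,"dy":0,"dz":0.002,"yaw":0,"jaw":0.075},{"dx":0,"dy":0,"dz":0.002,"yaw":0,"jaw":0.085},{"dx":0,"dy":0,"dz":0.002,"yaw":0,"jaw":0.085}])

```text
t: 10.2
eef_pos: [0.5064, -0.1821, 0.0241]
tcp_rot: [[-0.24, -0.971, 0.002], [-0.971, 0.24, -0.001], [0.0, -0.002, -1.0]]
contact_force: [0.4, -0.9, 0.4]
finger_gap: 0.0849
```

Run:
```python
from h import *
rel((.5067,-.1822,.15,166.2),(.653,.209,.15,166.2),(.653,.209,.028,166.2))
```

```text
t 10.2 p [ 0.5064 -0.1821  0.0241] phi 166.1 gap 0.0849 F [ 0.4 -0.9  0.4] q [  2.  -2. -23.   0. -70. -16.]
(0.5067, -0.1822, 0.15, 166.2) -> dx 0.0001 dy -0.0006 dz -0.1259 yaw -0.001
(0.653, 0.209, 0.15, 166.2) -> dx -0.4148 dy -0.0489 dz -0.1260 yaw -0.001
(0.653, 0.209, 0.028, 166.2) -> dx -0.4148 dy -0.0486 dz -0.0040 yaw -0.001
```

Emit:
step_arm(deltas=[{"dx":0,"dy":0,"dz":-0.04,"yaw":0,"jaw":0.085},{"dx":0,"dy":0,"dz":-0.09,"yaw":0,"jaw":0.085},{"dx":-0.05,"dy":-0.006,"dz":-0.125,"yaw":0,"jaw":0.085},{"dx":-0.11,"dy":-0.013,"dz":-0.125,"yaw":0,"jaw":0.085},{"dx":-0.17,"dy":-0.02,"dz":-0.125,"yaw":0,"jaw":0.085},{"dx":-0.23,"dy":-0.027,"dz":-0.125,"yaw":0,"jaw":0.085},{"dx":-0.29,"dy":-0.034,"dz":-0.125,"yaw":0,"jaw":0.085},{"dx":-0.35,"dy":-0.041,"dz":-0.125,"yaw":0,"jaw":0.085}])

```text
t: 11.2
eef_pos: [0.6303, 0.15, 0.1492]
tcp_rot: [[-0.239, -0.971, 0.002], [-0.971, 0.239, -0.001], [0.0, -0.002, -1.0]]
contact_force: [0.6, -0.8, 1.3]
finger_gap: 0.0848
```

Run:
```python
from h import *
rel((.653,.209,.12,166.2),(.653,.209,.028,166.2))
p=capture('scene'); print(find(p,'jar'))
p=capture('top'); print(find(p,'jar'), tp(T3,.0335,-.0455))
cv2.imwrite('pics/t3.png',cv2.resize(p['frame'][100:340,80:500],None,fx=1.9,fy=1.9,interpolation=2))
```

```text
t 11.2 p [0.6303 0.15   0.1492] phi 166.1 gap 0.0848 F [ 0.6 -0.8  1.3] q [ 31.  10.   4.   0. -84. -45.]
(0.653, 0.209, 0.12, 166.2) -> dx -0.0627 dy -0.0078 dz 0.0292 yaw -0.001
(0.653, 0.209, 0.028, 166.2) -> dx -0.0628 dy -0.0076 dz 0.1212 yaw -0.001
[(0.44, array([ 0.4095, -0.3216]), array([ 1.5,  7.4, -1.5, -6.8]))]
[(0.94, array([ 0.5053, -0.1887]), array([-1.6, -2. ,  1.5,  2.1])), (0.19, array([ 0.4826, -0.131 ]), array([ 34.9,  29.6, -32.8, -29.9]))] [ 0.5067 -0.1822]
```

View pics/t3.png

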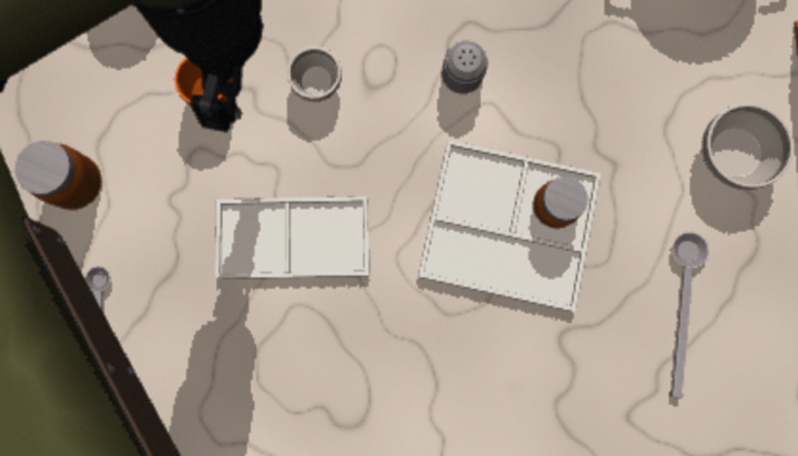

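Emit:
step_arm(deltas=[{"dx":-0.045,"dy":-0.006,"dz":0,"yaw":0,"jaw":0.085},{"dx":-0.063,"dy":-0.007,"dz":0.01,"yaw":0,"jaw":0.085},{"dx":-0.063,"dy":-0.007,"dz":0.03,"yaw":0,"jaw":0.085},{"dx":-0.063,"dy":-0.007,"dz":0.06,"yaw":0,"jaw":0.085},{"dx":-0.063,"dy":-0.007,"dz":0.085,"yaw":0,"jaw":0.085},{"dx":-0.063,"dy":-0.007,"dz":0.11,"yaw":0,"jaw":0.085},{"dx":-0.063,"dy":-0.007,"dz":0.121,"yaw":0,"jaw":0.085},{"dx":-0.063,"dy":-0.007,"dz":0.121,"yaw":0,"jaw":0.085}])

```text
t: 12.4
eef_pos: [0.651, 0.2072, 0.0261]
tcp_rot: [[-0.239, -0.971, -0.001], [-0.971, 0.239, -0.003], [0.003, 0.0, -1.0]]
contact_force: [0.8, 1.2, 0.9]
finger_gap: 0.085
```

Emit:
step_arm(deltas=[{"dx":0,"dy":0,"dz":0,"yaw":0,"jaw":0.08},{"dx":0,"dy":0,"dz":0,"yaw":0,"jaw":0.07},{"dx":0,"dy":0,"dz":0,"yaw":0,"jaw":0.06},{"dx":0,"dy":0,"dz":0,"yaw":0,"jaw":0.05},{"dx":0,"dy":0,"dz":0,"yaw":0,"jaw":0.05},{"dx":0,"dy":0,"dz":0,"yaw":0,"jaw":0.05},{"dx":0,"dy":0,"dz":0,"yaw":0,"jaw":0.05},{"dx":0,"dy":0,"dz":0,"yaw":0,"jaw":0.05}], squeeze=45)

```text
t: 13.4
eef_pos: [0.6517, 0.2074, 0.0275]
tcp_rot: [[-0.238, -0.971, 0.001], [-0.971, 0.238, -0.002], [0.002, -0.001, -1.0]]
contact_force: [-0.5, -0.2, 5.4]
finger_gap: 0.0616
```

Run:
```python
from h import *
rel((.5274,-.0977,.1,166.2),(.5274,-.0977,.035,166.2))
p=capture('scene')
cv2.imwrite('pics/s4.png',cv2.resize(p['frame'][150:300,300:440],None,fx=4,fy=4,interpolation=2))
```

```text
t 13.4 p [0.6517 0.2074 0.0275] phi 166.2 gap 0.0616 F [-0.5 -0.2  5.4] q [ 34.  19.   1.   0. -72. -48.]
(0.5274, -0.0977, 0.1, 166.2) -> dx 0.3261 dy 0.0479 dz -0.0720 yaw 0.000
(0.5274, -0.0977, 0.035, 166.2) -> dx 0.3260 dy 0.0480 dz -0.0070 yaw 0.000
```

View pics/s4.png

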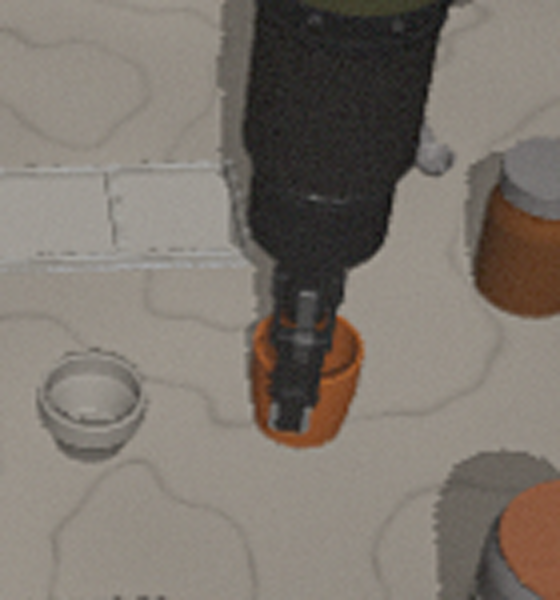

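Emit:
step_arm(deltas=[{"dx":0,"dy":0,"dz":-0.02,"yaw":0,"jaw":0.05},{"dx":0,"dy":0,"dz":-0.06,"yaw":0,"jaw":0.05},{"dx":0.03,"dy":0.004,"dz":-0.09,"yaw":0,"jaw":0.05},{"dx":0.08,"dy":0.012,"dz":-0.09,"yaw":0,"jaw":0.05},{"dx":0.135,"dy":0.02,"dz":-0.09,"yaw":0,"jaw":0.05},{"dx":0.19,"dy":0.028,"dz":-0.09,"yaw":0,"jaw":0.05},{"dx":0.24,"dy":0.036,"dz":-0.09,"yaw":0,"jaw":0.05},{"dx":0.285,"dy":0.043,"dz":-0.09,"yaw":0,"jaw":0.05}])

```text
t: 14.45
eef_pos: [0.541, -0.0604, 0.119]
tcp_rot: [[-0.239, -0.971, 0.002], [-0.971, 0.239, -0.002], [0.001, -0.002, -1.0]]
contact_force: [1.5, 0.0, -0.8]
finger_gap: 0.0614
```

Run:
```python
from h import *
rel((.5274,-.0977,.1,166.2),(.5274,-.0977,.0345,166.2))
```

```text
t 14.45 p [ 0.541  -0.0604  0.119 ] phi 166.2 gap 0.0614 F [ 1.5  0.  -0.8] q [ 15.  -5. -15.   0. -80. -29.]
(0.5274, -0.0977, 0.1, 166.2) -> dx 0.0395 dy 0.0044 dz 0.0191 yaw 0.000
(0.5274, -0.0977, 0.0345, 166.2) -> dx 0.0394 dy 0.0045 dz 0.0846 yaw 0.000
```

Emit:
step_arm(deltas=[{"dx":0.025,"dy":0.003,"dz":0,"yaw":0,"jaw":0.05},{"dx":0.0395,"dy":0.0045,"dz":0.015,"yaw":0,"jaw":0.05},{"dx":0.0395,"dy":0.0045,"dz":0.035,"yaw":0,"jaw":0.05},{"dx":0.0395,"dy":0.0045,"dz":0.055,"yaw":0,"jaw":0.05},{"dx":0.0395,"dy":0.0045,"dz":0.07,"yaw":0,"jaw":0.05},{"dx":0.0395,"dy":0.0045,"dz":0.078,"yaw":0,"jaw":0.05},{"dx":0.0395,"dy":0.0045,"dz":0.083,"yaw":0,"jaw":0.05},{"dx":0.0395,"dy":0.0045,"dz":0.0855,"yaw":0,"jaw":0.05}])

```text
t: 15.45
eef_pos: [0.5277, -0.0978, 0.0338]
tcp_rot: [[-0.238, -0.971, 0.002], [-0.971, 0.238, -0.002], [0.001, -0.003, -1.0]]
contact_force: [0.4, 0.2, -0.8]
finger_gap: 0.0618
```

Emit:
step_arm(deltas=[{"dx":0,"dy":0,"dz":0.001,"yaw":0,"jaw":0.05},{"dx":0,"dy":0,"dz":0.002,"yaw":0,"jaw":0.05},{"dx":0,"dy":0,"dz":0.002,"yaw":0,"jaw":0.05},{"dx":0,"dy":0,"dz":0.002,"yaw":0,"jaw":0.065},{"dx":0,"dy":0,"dz":0.002,"yaw":0,"jaw":0.075},{"dx":0,"dy":0,"dz":0.002,"yaw":0,"jaw":0.085},{"dx":0,"dy":0,"dz":0.002,"yaw":0,"jaw":0.085},{"dx":0,"dy":0,"dz":0.002,"yaw":0,"jaw":0.085}])

```text
t: 16.45
eef_pos: [0.5277, -0.0978, 0.0317]
tcp_rot: [[-0.238, -0.971, 0.002], [-0.971, 0.238, -0.002], [0.001, -0.003, -1.0]]
contact_force: [0.1, 0.7, -0.3]
finger_gap: 0.0849
```

Run:
```python
from h import *
rel((.5274,-.0977,.14,180),(.661,.088,.14,180),(.661,.088,.018,180))
```

```text
t 16.45 p [ 0.5277 -0.0978  0.0317] phi 166.2 gap 0.0849 F [ 0.1  0.7 -0.3] q [ 11.  -3. -23.   0. -70. -25.]
(0.5274, -0.0977, 0.14, 180) -> dx 0.0001 dy 0.0000 dz -0.1083 yaw -0.241
(0.661, 0.088, 0.14, 180) -> dx -0.2120 dy -0.0855 dz -0.1083 yaw -0.241
(0.661, 0.088, 0.018, 180) -> dx -0.2122 dy -0.0852 dz 0.0137 yaw -0.241
```

Emit:
step_arm(deltas=[{"dx":0,"dy":0,"dz":-0.04,"yaw":0,"jaw":0.085},{"dx":0,"dy":0,"dz":-0.09,"yaw":0,"jaw":0.085},{"dx":-0.03,"dy":-0.012,"dz":-0.12,"yaw":-0.1,"jaw":0.085},{"dx":-0.08,"dy":-0.032,"dz":-0.12,"yaw":-0.2,"jaw":0.085},{"dx":-0.135,"dy":-0.054,"dz":-0.12,"yaw":-0.241,"jaw":0.085},{"dx":-0.18,"dy":-0.072,"dz":-0.11,"yaw":-0.241,"jaw":0.085},{"dx":-0.212,"dy":-0.0855,"dz":-0.1,"yaw":-0.241,"jaw":0.085},{"dx":-0.212,"dy":-0.0855,"dz":-0.09,"yaw":-0.241,"jaw":0.085}])

```text
t: 17.45
eef_pos: [0.6615, 0.0898, 0.1199]
tcp_rot: [[0.002, -1.0, 0.001], [-1.0, -0.002, -0.002], [0.002, -0.001, -1.0]]
contact_force: [-0.4, 0.0, 0.4]
finger_gap: 0.0851
```

Run:
```python
from h import *
rel((.661,.088,.018,180))
p=capture('scene'); print(find(p,'cup'),find(p,'bowl'))
p=capture('top'); print(find(p,'cup'), tp(T3,.0335,.0415))
cv2.imwrite('pics/t5.png',cv2.resize(p['frame'][100:340,80:500],None,fx=1.9,fy=1.9,interpolation=2))
```

```text
t 17.45 p [0.6615 0.0898 0.1199] phi -179.9 gap 0.0851 F [-0.4  0.   0.4] q [ 25.  13.   5.   0. -81. -25.]
(0.661, 0.088, 0.018, 180) -> dx 0.0016 dy 0.0006 dz 0.1019 yaw 0.002
[(0.77, array([ 0.5261, -0.0915]), array([-0.2,  0.5,  0.2, -0.5]))] [(0.62, array([0.6645, 0.092 ]), array([-1.9, -0.3,  1.8,  0.2]))]
[(0.89, array([ 0.529 , -0.0983]), array([-0.5,  0.1,  0.5, -0.1])), (0.56, array([ 0.6634, -0.0835]), array([-0.4, -2.9,  0.4,  3. ]))] [ 0.5274 -0.0977]
```

View pics/t5.png

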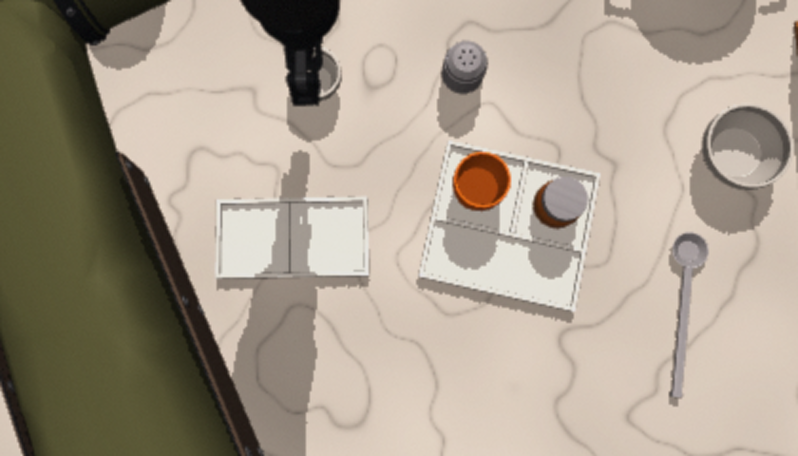

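Emit:
step_arm(deltas=[{"dx":0.0015,"dy":0,"dz":0.02,"yaw":0,"jaw":0.085},{"dx":0.0015,"dy":0,"dz":0.045,"yaw":0,"jaw":0.085},{"dx":0.0015,"dy":0,"dz":0.07,"yaw":0,"jaw":0.085},{"dx":0.0015,"dy":0,"dz":0.09,"yaw":0,"jaw":0.085},{"dx":0.0015,"dy":0,"dz":0.101,"yaw":0,"jaw":0.085},{"dx":0.0015,"dy":0,"dz":0.101,"yaw":0,"jaw":0.085},{"dx":0.0015,"dy":0,"dz":0.101,"yaw":0,"jaw":0.078},{"dx":0.0015,"dy":0,"dz":0.101,"yaw":0,"jaw":0.07}])

```text
t: 18.7
eef_pos: [0.662, 0.0857, 0.0227]
tcp_rot: [[-0.0, -1.0, 0.005], [-1.0, 0.0, -0.001], [0.001, -0.005, -1.0]]
contact_force: [0.0, -0.1, -0.0]
finger_gap: 0.0699
```

Emit:
step_arm(deltas=[{"dx":0,"dy":0,"dz":0,"yaw":0,"jaw":0.06},{"dx":0,"dy":0,"dz":0,"yaw":0,"jaw":0.055},{"dx":0,"dy":0,"dz":0,"yaw":0,"jaw":0.05},{"dx":0,"dy":0,"dz":0,"yaw":0,"jaw":0.05},{"dx":0,"dy":0,"dz":0,"yaw":0,"jaw":0.05},{"dx":0,"dy":0,"dz":0,"yaw":0,"jaw":0.05},{"dx":0,"dy":0,"dz":-0.005,"yaw":0,"jaw":0.05},{"dx":0,"dy":0,"dz":-0.01,"yaw":0,"jaw":0.05}])

```text
t: 19.7
eef_pos: [0.6613, 0.0854, 0.032]
tcp_rot: [[-0.001, -1.0, 0.003], [-1.0, 0.001, -0.002], [0.002, -0.003, -1.0]]
contact_force: [-0.0, 0.5, -1.6]
finger_gap: 0.0606
```

Run:
```python
from h import *
p=capture('scene')
rel((.478,.0775,.08,180),(.478,.0775,.0245,180))
cv2.imwrite('pics/s6.png',cv2.resize(p['frame'][170:300,250:400],None,fx=4,fy=4,interpolation=2))
```

```text
t 19.75 p [0.6619 0.0855 0.0331] phi 180.0 gap 0.0608 F [0.6 0.1 1.2] q [ 25.  16.  -2.   0. -72. -25.]
(0.478, 0.0775, 0.08, 180) -> dx 0.0082 dy 0.1836 dz -0.0478 yaw -0.000
(0.478, 0.0775, 0.0245, 180) -> dx 0.0081 dy 0.1839 dz 0.0077 yaw -0.000
```

View pics/s6.png

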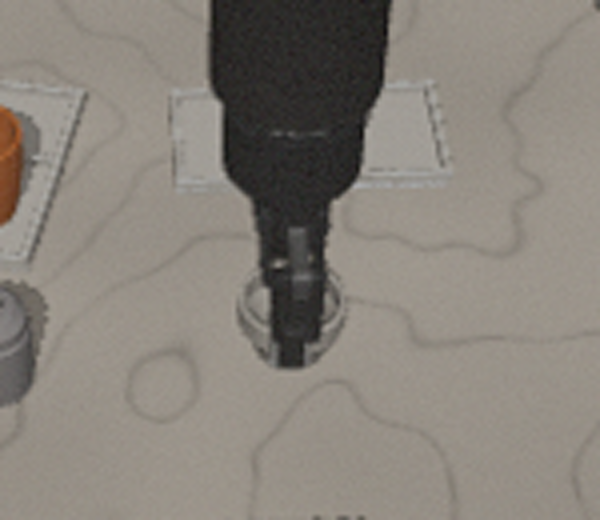

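Emit:
step_arm(deltas=[{"dx":0,"dy":0,"dz":-0.02,"yaw":0,"jaw":0.05},{"dx":0,"dy":0.01,"dz":-0.045,"yaw":0,"jaw":0.05},{"dx":0.002,"dy":0.05,"dz":-0.055,"yaw":0,"jaw":0.05},{"dx":0.005,"dy":0.1,"dz":-0.055,"yaw":0,"jaw":0.05},{"dx":0.009,"dy":0.145,"dz":-0.055,"yaw":0,"jaw":0.05},{"dx":0.01,"dy":0.175,"dz":-0.05,"yaw":0,"jaw":0.05},{"dx":0.01,"dy":0.184,"dz":-0.04,"yaw":0,"jaw":0.05},{"dx":0.01,"dy":0.184,"dz":-0.03,"yaw":0,"jaw":0.05}])

```text
t: 20.75
eef_pos: [0.4781, 0.0759, 0.0628]
tcp_rot: [[0.0, -1.0, 0.007], [-1.0, -0.0, -0.001], [0.001, -0.007, -1.0]]
contact_force: [0.0, 0.1, -1.1]
finger_gap: 0.0607
```

Run:
```python
from h import *
p=capture('scene')
rel((.478,.0755,.0285,180))
cv2.imwrite('pics/s7.png',cv2.resize(p['frame'][150:270,250:400],None,fx=4,fy=4,interpolation=2))
```

```text
t 20.8 p [0.4775 0.0757 0.0608] phi 180.0 gap 0.0608 F [-1.1  1.4 -2.6] q [ 33. -13. -28.   0. -75. -33.]
(0.478, 0.0755, 0.0285, 180) -> dx 0.0001 dy -0.0004 dz 0.0323 yaw -0.000
```

View pics/s7.png

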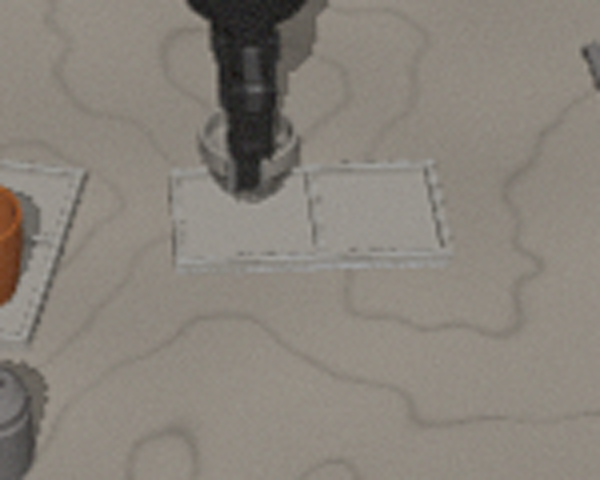

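Emit:
step_arm(deltas=[{"dx":0,"dy":0,"dz":0.008,"yaw":0,"jaw":0.05},{"dx":0,"dy":0,"dz":0.016,"yaw":0,"jaw":0.05},{"dx":0,"dy":0,"dz":0.024,"yaw":0,"jaw":0.05},{"dx":0,"dy":0,"dz":0.028,"yaw":0,"jaw":0.05},{"dx":0,"dy":0,"dz":0.031,"yaw":0,"jaw":0.05},{"dx":0,"dy":0,"dz":0.0325,"yaw":0,"jaw":0.05},{"dx":0,"dy":0,"dz":0.0325,"yaw":0,"jaw":0.05},{"dx":0,"dy":0,"dz":0.0325,"yaw":0,"jaw":0.05}])

```text
t: 21.8
eef_pos: [0.4778, 0.0757, 0.0286]
tcp_rot: [[-0.0, -1.0, 0.004], [-1.0, 0.0, -0.001], [0.001, -0.004, -1.0]]
contact_force: [-0.6, -0.3, -0.4]
finger_gap: 0.0604
```

Emit:
step_arm(deltas=[{"dx":0,"dy":0,"dz":0.001,"yaw":0,"jaw":0.05},{"dx":0,"dy":0,"dz":0.0015,"yaw":0,"jaw":0.05},{"dx":0,"dy":0,"dz":0.0015,"yaw":0,"jaw":0.05},{"dx":0,"dy":0,"dz":0.0015,"yaw":0,"jaw":0.065},{"dx":0,"dy":0,"dz":0.0015,"yaw":0,"jaw":0.075},{"dx":0,"dy":0,"dz":0.0015,"yaw":0,"jaw":0.085},{"dx":0,"dy":0,"dz":0.0015,"yaw":0,"jaw":0.085},{"dx":0,"dy":0,"dz":0.0015,"yaw":0,"jaw":0.085}])

```text
t: 22.8
eef_pos: [0.4778, 0.0756, 0.027]
tcp_rot: [[-0.0, -1.0, 0.004], [-1.0, 0.0, -0.001], [0.001, -0.004, -1.0]]
contact_force: [-0.5, 0.7, 0.2]
finger_gap: 0.0849
```

Run:
```python
from h import *
rel((.478,.0755,.14,180),(.668,-.0825,.14,180),(.668,-.0825,.018,180))
```

```text
t 22.8 p [0.4778 0.0756 0.027 ] phi 180.0 gap 0.0849 F [-0.5  0.7  0.2] q [ 33. -12. -31.   0. -71. -33.]
(0.478, 0.0755, 0.14, 180) -> dx 0.0003 dy -0.0007 dz -0.1130 yaw -0.000
(0.668, -0.0825, 0.14, 180) -> dx 0.1582 dy -0.1907 dz -0.1120 yaw -0.000
(0.668, -0.0825, 0.018, 180) -> dx 0.1581 dy -0.1902 dz 0.0100 yaw -0.000
```

Emit:
step_arm(deltas=[{"dx":0,"dy":0,"dz":-0.04,"yaw":0,"jaw":0.085},{"dx":0,"dy":0,"dz":-0.09,"yaw":0,"jaw":0.085},{"dx":0.02,"dy":-0.024,"dz":-0.12,"yaw":0,"jaw":0.085},{"dx":0.055,"dy":-0.066,"dz":-0.12,"yaw":0,"jaw":0.085},{"dx":0.09,"dy":-0.108,"dz":-0.12,"yaw":0,"jaw":0.085},{"dx":0.125,"dy":-0.15,"dz":-0.12,"yaw":0,"jaw":0.085},{"dx":0.158,"dy":-0.19,"dz":-0.11,"yaw":0,"jaw":0.085},{"dx":0.158,"dy":-0.19,"dz":-0.1,"yaw":0,"jaw":0.085}])

```text
t: 23.8
eef_pos: [0.6682, -0.0847, 0.1243]
tcp_rot: [[-0.004, -1.0, -0.0], [-1.0, 0.004, -0.002], [0.002, 0.0, -1.0]]
contact_force: [0.9, 0.1, -1.4]
finger_gap: 0.085
```

Run:
```python
from h import *
p=capture('scene'); print(find(p,'bowl'),find(p,'shaker'))
p=capture('top'); print(find(p,'bowl'),find(p,'shaker'))
rel((.668,-.0825,.018,180))
cv2.imwrite('pics/t8.png',cv2.resize(p['frame'][100:340,80:500],None,fx=1.9,fy=1.9,interpolation=2))
```

```text
[(0.77, array([0.4713, 0.0834]), array([ 1. , -0.4, -1. ,  0.5]))] [(0.87, array([ 0.6658, -0.0806]), array([-0.6, -1.5,  0.6,  1.4])), (0.6, array([0.4717, 0.0852]), array([ 1.9, -2. , -1.9,  1.9]))]
[] [(0.8, array([ 0.669 , -0.0745]), array([-4.3,  0.8,  4.1, -0.9]))]
t 24.1 p [ 0.6674 -0.0815  0.1297] phi -179.9 gap 0.0851 F [0.3 0.5 0.3] q [ 10.  14.   6.   0. -82. -10.]
(0.668, -0.0825, 0.018, 180) -> dx 0.0009 dy 0.0001 dz 0.1117 yaw 0.001
```

View pics/t8.png

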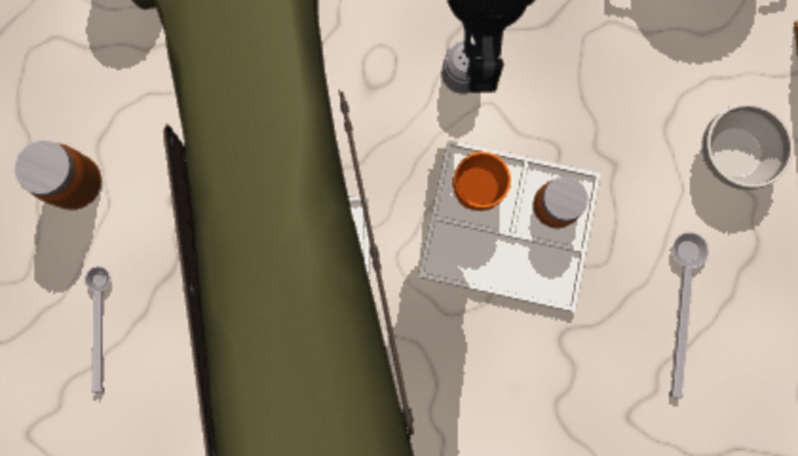

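Emit:
step_arm(deltas=[{"dx":0.001,"dy":0,"dz":0.02,"yaw":0,"jaw":0.085},{"dx":0.001,"dy":0,"dz":0.045,"yaw":0,"jaw":0.085},{"dx":0.001,"dy":0,"dz":0.07,"yaw":0,"jaw":0.085},{"dx":0.001,"dy":0,"dz":0.095,"yaw":0,"jaw":0.085},{"dx":0.001,"dy":0,"dz":0.111,"yaw":0,"jaw":0.085},{"dx":0.001,"dy":0,"dz":0.111,"yaw":0,"jaw":0.085},{"dx":0.001,"dy":0,"dz":0.111,"yaw":0,"jaw":0.075},{"dx":0.001,"dy":0,"dz":0.111,"yaw":0,"jaw":0.065}])

```text
t: 25.1
eef_pos: [0.6688, -0.0826, 0.0201]
tcp_rot: [[0.001, -1.0, 0.009], [-1.0, -0.001, -0.001], [0.001, -0.009, -1.0]]
contact_force: [-0.6, -0.1, 0.6]
finger_gap: 0.0651
```

Emit:
step_arm(deltas=[{"dx":0,"dy":0,"dz":0,"yaw":0,"jaw":0.055},{"dx":0,"dy":0,"dz":0,"yaw":0,"jaw":0.045},{"dx":0,"dy":0,"dz":0,"yaw":0,"jaw":0.04},{"dx":0,"dy":0,"dz":0,"yaw":0,"jaw":0.04},{"dx":0,"dy":0,"dz":0,"yaw":0,"jaw":0.04},{"dx":0,"dy":0,"dz":0,"yaw":0,"jaw":0.04},{"dx":0,"dy":0,"dz":0,"yaw":0,"jaw":0.04},{"dx":0,"dy":0,"dz":0,"yaw":0,"jaw":0.04}], squeeze=70)

```text
t: 26.1
eef_pos: [0.6696, -0.0827, 0.0216]
tcp_rot: [[0.001, -1.0, 0.011], [-1.0, -0.001, -0.002], [0.002, -0.011, -1.0]]
contact_force: [-0.4, 0.3, 5.6]
finger_gap: 0.0479
```

Run:
```python
from h import *
rel((.668,-.0825,.11,180),(.478,.1615,.11,180))
```

```text
t 26.1 p [ 0.6696 -0.0827  0.0216] phi -179.9 gap 0.0479 F [-0.4  0.3  5.6] q [ 10.  17.  -1.   0. -71. -10.]
(0.668, -0.0825, 0.11, 180) -> dx -0.0000 dy 0.0007 dz -0.0884 yaw 0.001
(0.478, 0.1615, 0.11, 180) -> dx -0.2443 dy 0.1904 dz -0.0908 yaw 0.001
```

Emit:
step_arm(deltas=[{"dx":0,"dy":0,"dz":-0.02,"yaw":0,"jaw":0.04},{"dx":0,"dy":0,"dz":-0.06,"yaw":0,"jaw":0.04},{"dx":-0.02,"dy":0.016,"dz":-0.09,"yaw":0,"jaw":0.04},{"dx":-0.06,"dy":0.047,"dz":-0.09,"yaw":0,"jaw":0.04},{"dx":-0.1,"dy":0.078,"dz":-0.09,"yaw":0,"jaw":0.04},{"dx":-0.14,"dy":0.109,"dz":-0.09,"yaw":0,"jaw":0.04},{"dx":-0.18,"dy":0.14,"dz":-0.09,"yaw":0,"jaw":0.04},{"dx":-0.22,"dy":0.172,"dz":-0.09,"yaw":0,"jaw":0.04}])

```text
t: 27.1
eef_pos: [0.4953, 0.1383, 0.1103]
tcp_rot: [[0.001, -1.0, 0.012], [-1.0, -0.001, -0.001], [0.001, -0.012, -1.0]]
contact_force: [0.9, 1.4, 0.6]
finger_gap: 0.0482
```

Run:
```python
from h import *
rel((.478,.1615,.11,180),(.478,.1615,.0275,180))
```

```text
t 27.1 p [0.4953 0.1383 0.1103] phi -179.9 gap 0.0482 F [0.9 1.4 0.6] q [ 38. -10. -21.   0. -79. -38.]
(0.478, 0.1615, 0.11, 180) -> dx -0.0232 dy 0.0173 dz 0.0001 yaw 0.001
(0.478, 0.1615, 0.0275, 180) -> dx -0.0232 dy 0.0182 dz 0.0826 yaw 0.001
```

Emit:
step_arm(deltas=[{"dx":-0.0235,"dy":0.017,"dz":0,"yaw":0,"jaw":0.04},{"dx":-0.0235,"dy":0.018,"dz":0.015,"yaw":0,"jaw":0.04},{"dx":-0.0235,"dy":0.018,"dz":0.035,"yaw":0,"jaw":0.04},{"dx":-0.0235,"dy":0.018,"dz":0.055,"yaw":0,"jaw":0.04},{"dx":-0.0235,"dy":0.018,"dz":0.07,"yaw":0,"jaw":0.04},{"dx":-0.0235,"dy":0.018,"dz":0.077,"yaw":0,"jaw":0.04},{"dx":-0.0235,"dy":0.018,"dz":0.0805,"yaw":0,"jaw":0.04},{"dx":-0.0235,"dy":0.018,"dz":0.0825,"yaw":0,"jaw":0.04}])

```text
t: 28.1
eef_pos: [0.4786, 0.1618, 0.028]
tcp_rot: [[0.001, -1.0, 0.012], [-1.0, -0.001, -0.001], [0.001, -0.012, -1.0]]
contact_force: [0.5, -0.4, -0.3]
finger_gap: 0.0483
```

Emit:
step_arm(deltas=[{"dx":0,"dy":0,"dz":0.001,"yaw":0,"jaw":0.04},{"dx":0,"dy":0,"dz":0.0015,"yaw":0,"jaw":0.04},{"dx":0,"dy":0,"dz":0.0015,"yaw":0,"jaw":0.04},{"dx":0,"dy":0,"dz":0.0015,"yaw":0,"jaw":0.055},{"dx":0,"dy":0,"dz":0.0015,"yaw":0,"jaw":0.068},{"dx":0,"dy":0,"dz":0.0015,"yaw":0,"jaw":0.08},{"dx":0,"dy":0,"dz":0.0015,"yaw":0,"jaw":0.085},{"dx":0,"dy":0,"dz":0.0015,"yaw":0,"jaw":0.085}])

```text
t: 29.1
eef_pos: [0.4786, 0.1618, 0.0265]
tcp_rot: [[0.001, -1.0, 0.012], [-1.0, -0.001, -0.001], [0.001, -0.012, -1.0]]
contact_force: [-0.4, -0.4, 0.5]
finger_gap: 0.0851
```

Run:
```python
from h import *
rel((.478,.1615,.14,180),(.390,.334,.14,91.4),(.390,.334,.010,91.4))
```

```text
t 29.1 p [0.4786 0.1618 0.0265] phi -179.9 gap 0.0851 F [-0.4 -0.4  0.5] q [ 42.  -8. -28.   1. -70. -42.]
(0.478, 0.1615, 0.14, 180) -> dx 0.0004 dy -0.0008 dz -0.1135 yaw 0.001
(0.39, 0.334, 0.14, 91.4) -> dx -0.1722 dy 0.0870 dz -0.1146 yaw 1.547
(0.39, 0.334, 0.01, 91.4) -> dx -0.1723 dy 0.0886 dz 0.0154 yaw 1.547
```

Emit:
step_arm(deltas=[{"dx":0,"dy":0,"dz":-0.04,"yaw":0,"jaw":0.085},{"dx":0,"dy":0,"dz":-0.09,"yaw":0,"jaw":0.085},{"dx":0,"dy":0.03,"dz":-0.13,"yaw":0.18,"jaw":0.07},{"dx":0,"dy":0.07,"dz":-0.14,"yaw":0.36,"jaw":0.05},{"dx":-0.02,"dy":0.087,"dz":-0.14,"yaw":0.54,"jaw":0.04},{"dx":-0.05,"dy":0.087,"dz":-0.14,"yaw":0.72,"jaw":0.04},{"dx":-0.05,"dy":0.087,"dz":-0.14,"yaw":0.9,"jaw":0.04},{"dx":-0.05,"dy":0.087,"dz":-0.14,"yaw":1.08,"jaw":0.04}])

```text
t: 30.1
eef_pos: [0.3896, 0.2122, 0.1654]
tcp_rot: [[-0.884, -0.468, 0.012], [-0.468, 0.884, -0.001], [-0.01, -0.006, -1.0]]
contact_force: [0.1, -0.3, -0.4]
finger_gap: 0.0398
```

Run:
```python
from h import *
p=capture('scene'); cv2.imwrite('pics/s9.png',cv2.resize(p['frame'][130:270,240:460],None,fx=3.6,fy=3.6,interpolation=2))
p=capture('top'); cv2.imwrite('pics/t9.png',cv2.resize(p['frame'][100:340,80:500],None,fx=1.9,fy=1.9,interpolation=2))
rel((.390,.334,.14,91.4),(.390,.334,.010,91.4))
```

```text
t 30.2 p [0.3898 0.2119 0.1654] phi 118.1 gap 0.0403 F [-0.3 -0.2  0. ] q [  55.  -23.  -25.    1.  -88. -117.]
(0.39, 0.334, 0.14, 91.4) -> dx -0.0575 dy 0.1077 dz 0.0254 yaw 0.466
(0.39, 0.334, 0.01, 91.4) -> dx -0.0561 dy 0.1085 dz 0.1554 yaw 0.466
```

View pics/s9.png

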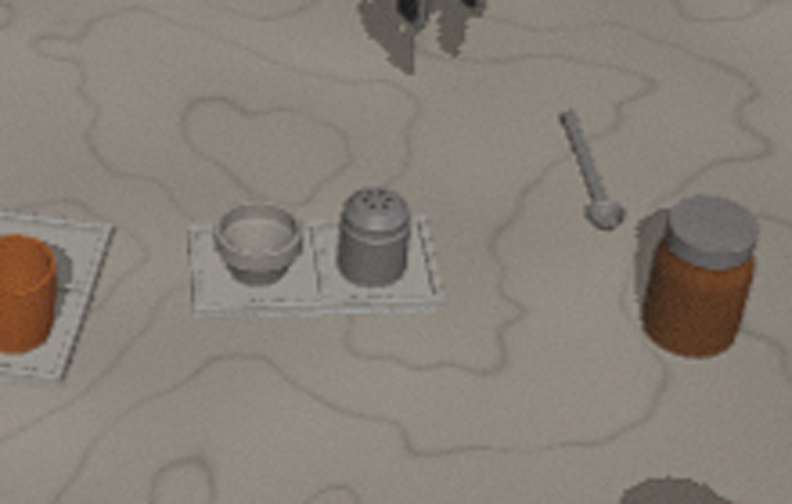

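View pics/t9.png

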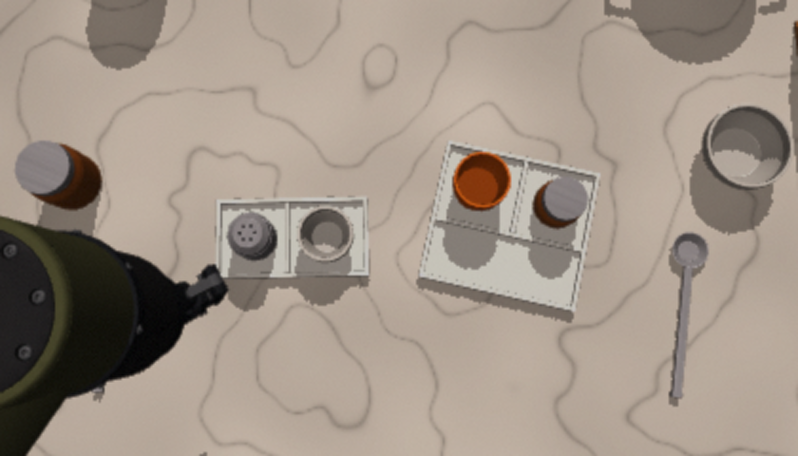

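Run:
```python
from h import *
p=capture('scene'); print(at(p,397.2,162.2,.009),at(p,407.8,189.4,.008))
p=capture('top'); print(at(p,80+97/1.9,100+279/1.9,.008),at(p,80+97.5/1.9,100+394/1.9,.009))
```

```text
[0.31965958 0.33528314] [0.43667092 0.33937427]
[0.43695812 0.33737317] [0.31063995 0.33293181]
```

Emit:
step_arm(deltas=[{"dx":-0.015,"dy":0.03,"dz":0,"yaw":0.15,"jaw":0.04},{"dx":-0.035,"dy":0.065,"dz":0,"yaw":0.3,"jaw":0.04},{"dx":-0.057,"dy":0.11,"dz":0,"yaw":0.46,"jaw":0.04},{"dx":-0.057,"dy":0.11,"dz":0.03,"yaw":0.46,"jaw":0.04},{"dx":-0.057,"dy":0.11,"dz":0.06,"yaw":0.46,"jaw":0.04},{"dx":-0.057,"dy":0.11,"dz":0.09,"yaw":0.46,"jaw":0.04},{"dx":-0.057,"dy":0.11,"dz":0.11,"yaw":0.46,"jaw":0.04},{"dx":-0.057,"dy":0.11,"dz":0.11,"yaw":0.46,"jaw":0.04}])

```text
t: 31.3
eef_pos: [0.3884, 0.3345, 0.0537]
tcp_rot: [[-0.999, -0.038, 0.01], [-0.038, 0.999, -0.003], [-0.01, -0.004, -1.0]]
contact_force: [-0.6, 0.3, -0.2]
finger_gap: 0.0396
```

Run:
```python
from h import *
p=capture('scene'); cv2.imwrite('pics/s10.png',cv2.resize(p['frame'][120:240,340:460],None,fx=5,fy=5,interpolation=2))
rel((.390,.336,.010,91.8))
```

```text
t 31.35 p [0.389  0.3353 0.0553] phi 92.1 gap 0.0402 F [ 0.5 -0.1  0.9] q [  64.   -8.  -25.    1.  -73. -152.]
(0.39, 0.336, 0.01, 91.8) -> dx -0.0004 dy 0.0008 dz 0.0453 yaw 0.006
```

View pics/s10.png

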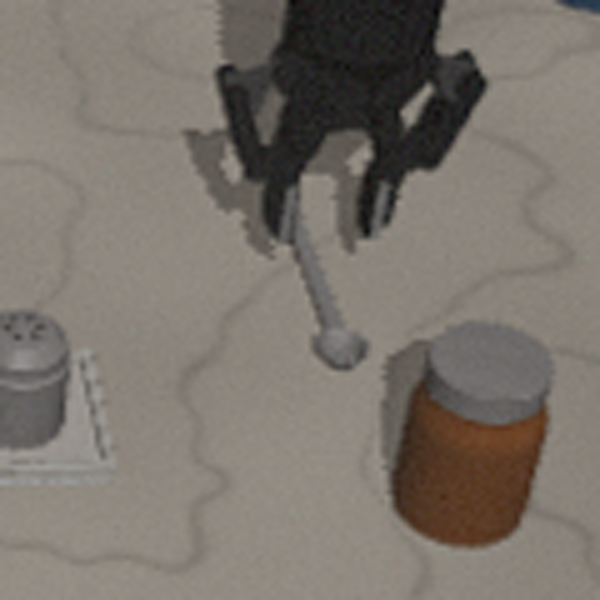

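Emit:
step_arm(deltas=[{"dx":-0.001,"dy":0.001,"dz":0.01,"yaw":0,"jaw":0.04},{"dx":-0.001,"dy":0.001,"dz":0.02,"yaw":0,"jaw":0.04},{"dx":-0.001,"dy":0.001,"dz":0.03,"yaw":0,"jaw":0.04},{"dx":-0.001,"dy":0.001,"dz":0.038,"yaw":0,"jaw":0.04},{"dx":-0.001,"dy":0.001,"dz":0.042,"yaw":0,"jaw":0.04},{"dx":-0.001,"dy":0.001,"dz":0.043,"yaw":0,"jaw":0.04},{"dx":-0.001,"dy":0.001,"dz":0.044,"yaw":0,"jaw":0.04},{"dx":-0.001,"dy":0.001,"dz":0.044,"yaw":0,"jaw":0.04}], squeeze=50)

```text
t: 32.35
eef_pos: [0.3906, 0.3364, 0.0116]
tcp_rot: [[-0.999, -0.038, 0.012], [-0.038, 0.999, -0.001], [-0.012, -0.002, -1.0]]
contact_force: [0.0, -1.1, -0.7]
finger_gap: 0.0402
```

Run:
```python
from h import *
p=capture('scene'); cv2.imwrite('pics/s11.png',cv2.resize(p['frame'][120:240,340:460],None,fx=5,fy=5,interpolation=2))
rel((.390,.336,.010,91.8))
```

```text
t 32.4 p [0.3906 0.3364 0.0116] phi 92.2 gap 0.0403 F [-0.7  0.6  0.3] q [  64.   -6.  -27.    1.  -68. -152.]
(0.39, 0.336, 0.01, 91.8) -> dx 0.0007 dy -0.0003 dz 0.0016 yaw 0.006
```

View pics/s11.png

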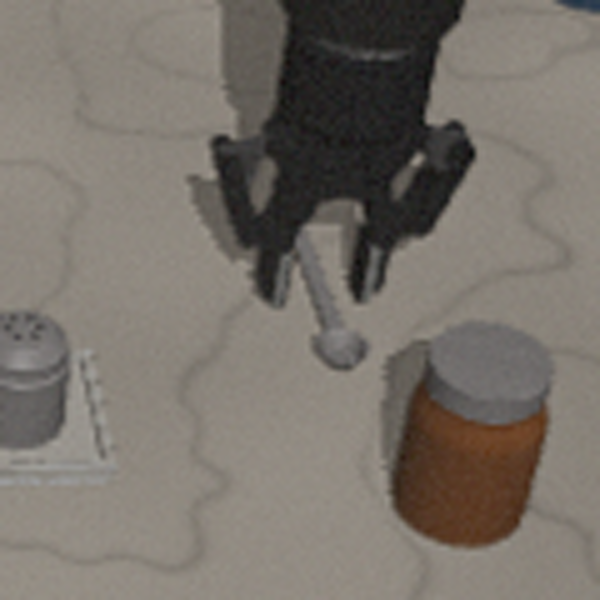

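Emit:
step_arm(deltas=[{"dx":0,"dy":0,"dz":0.001,"yaw":0,"jaw":0.03},{"dx":0,"dy":0,"dz":0.001,"yaw":0,"jaw":0.02},{"dx":0,"dy":0,"dz":0.001,"yaw":0,"jaw":0.01},{"dx":0,"dy":0,"dz":0.001,"yaw":0,"jaw":0.0},{"dx":0,"dy":0,"dz":0.001,"yaw":0,"jaw":0.0},{"dx":0,"dy":0,"dz":0.001,"yaw":0,"jaw":0.0},{"dx":0,"dy":0,"dz":0.001,"yaw":0,"jaw":0.0},{"dx":0,"dy":0,"dz":0.001,"yaw":0,"jaw":0.0}], squeeze=60)

```text
t: 33.4
eef_pos: [0.3907, 0.3365, 0.0108]
tcp_rot: [[-0.999, -0.038, 0.013], [-0.038, 0.999, -0.001], [-0.013, -0.001, -1.0]]
contact_force: [-0.2, -0.5, 2.3]
finger_gap: 0.0076
```

Run:
```python
from h import *
rel((.390,.336,.07,91.8))
```

```text
t 33.4 p [0.3907 0.3365 0.0108] phi 92.2 gap 0.0076 F [-0.2 -0.5  2.3] q [  64.   -6.  -27.    1.  -68. -152.]
(0.39, 0.336, 0.07, 91.8) -> dx -0.0000 dy -0.0006 dz -0.0592 yaw 0.006
```

Emit:
step_arm(deltas=[{"dx":0,"dy":0,"dz":-0.01,"yaw":0,"jaw":0.0},{"dx":0,"dy":0,"dz":-0.025,"yaw":0,"jaw":0.0},{"dx":0,"dy":0,"dz":-0.045,"yaw":0,"jaw":0.0},{"dx":0,"dy":0,"dz":-0.065,"yaw":0,"jaw":0.0},{"dx":0,"dy":0,"dz":-0.09,"yaw":0,"jaw":0.0},{"dx":0,"dy":0,"dz":-0.115,"yaw":0,"jaw":0.0},{"dx":0,"dy":0,"dz":-0.135,"yaw":0,"jaw":0.0},{"dx":0,"dy":0,"dz":-0.14,"yaw":0,"jaw":0.0}])

```text
t: 34.4
eef_pos: [0.3894, 0.3372, 0.1532]
tcp_rot: [[-0.999, -0.038, 0.014], [-0.038, 0.999, 0.002], [-0.015, 0.001, -1.0]]
contact_force: [1.0, -0.2, -0.7]
finger_gap: 0.0076
```

Run:
```python
from h import *
p=capture('scene'); cv2.imwrite('pics/s12.png',cv2.resize(p['frame'][80:240,340:460],None,fx=3.7,fy=3.7,interpolation=2))
print(tp(T3,-.0445,.008))
rel((.3907,.3365,.15,166.2),(.4437,-.1116,.15,166.2))
```

```text
[ 0.4437 -0.1117]
t 34.45 p [0.3893 0.3371 0.1526] phi 92.2 gap 0.0073 F [ 0.2 -0.3 -0. ] q [  64.  -11.  -17.    1.  -84. -152.]
(0.3907, 0.3365, 0.15, 166.2) -> dx -0.0014 dy -0.0006 dz 0.0026 yaw -1.292
(0.4437, -0.1116, 0.15, 166.2) -> dx -0.0375 dy -0.4504 dz 0.0028 yaw -1.292
```

View pics/s12.png

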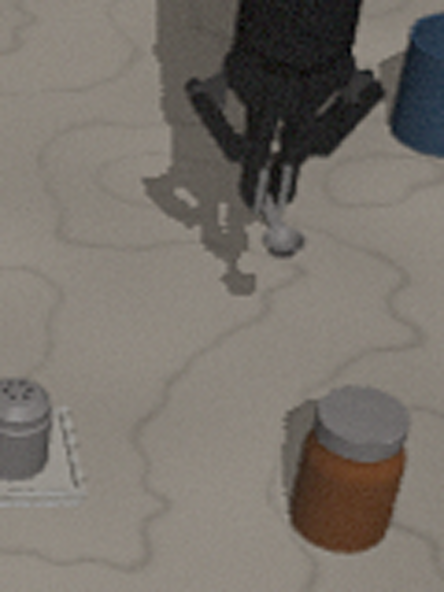

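Emit:
step_arm(deltas=[{"dx":-0.002,"dy":-0.03,"dz":0,"yaw":-0.1,"jaw":0.0},{"dx":-0.006,"dy":-0.08,"dz":0,"yaw":-0.25,"jaw":0.0},{"dx":-0.011,"dy":-0.135,"dz":0,"yaw":-0.42,"jaw":0.0},{"dx":-0.016,"dy":-0.19,"dz":0,"yaw":-0.59,"jaw":0.0},{"dx":-0.021,"dy":-0.245,"dz":0,"yaw":-0.76,"jaw":0.0},{"dx":-0.026,"dy":-0.3,"dz":0,"yaw":-0.93,"jaw":0.0},{"dx":-0.031,"dy":-0.355,"dz":0,"yaw":-1.1,"jaw":0.0},{"dx":-0.035,"dy":-0.405,"dz":0,"yaw":-1.25,"jaw":0.0}])

```text
t: 35.45
eef_pos: [0.4384, -0.0558, 0.1522]
tcp_rot: [[-0.31, -0.951, 0.013], [-0.951, 0.31, 0.001], [-0.005, -0.012, -1.0]]
contact_force: [1.3, -0.3, -0.1]
finger_gap: 0.0076
```

Run:
```python
from h import *
rel((.4437,-.1116,.06,166.2),(.4437,-.1116,.017,166.2))
```

```text
t 35.45 p [ 0.4384 -0.0558  0.1522] phi 161.9 gap 0.0076 F [ 1.3 -0.3 -0.1] q [ 19. -24. -27.   0. -86. -37.]
(0.4437, -0.1116, 0.06, 166.2) -> dx 0.0519 dy -0.0212 dz 0.0921 yaw -0.075
(0.4437, -0.1116, 0.017, 166.2) -> dx 0.0521 dy -0.0207 dz 0.1351 yaw -0.075
```

Run:
```python
from h import *
x,y=tp(T3,-.049,.0)
rel((x,y,.06,166.2),(x,y,.017,166.2))
```

```text
t 35.45 p [ 0.4384 -0.0558  0.1522] phi 161.9 gap 0.0076 F [ 1.3 -0.3 -0.1] q [ 19. -24. -27.   0. -86. -37.]
(np.float64(0.4374), np.float64(-0.1184), 0.06, 166.2) -> dx 0.0603 dy -0.0173 dz 0.0920 yaw -0.075
(np.float64(0.4374), np.float64(-0.1184), 0.017, 166.2) -> dx 0.0606 dy -0.0168 dz 0.1350 yaw -0.075
```

Emit:
step_arm(deltas=[{"dx":0.03,"dy":-0.008,"dz":0,"yaw":-0.04,"jaw":0.0},{"dx":0.055,"dy":-0.015,"dz":0.01,"yaw":-0.075,"jaw":0.0},{"dx":0.06,"dy":-0.0173,"dz":0.03,"yaw":-0.075,"jaw":0.0},{"dx":0.06,"dy":-0.0173,"dz":0.05,"yaw":-0.075,"jaw":0.0},{"dx":0.06,"dy":-0.0173,"dz":0.07,"yaw":-0.075,"jaw":0.0},{"dx":0.06,"dy":-0.0173,"dz":0.085,"yaw":-0.075,"jaw":0.0},{"dx":0.06,"dy":-0.0173,"dz":0.09,"yaw":-0.075,"jaw":0.0},{"dx":0.06,"dy":-0.0173,"dz":0.09,"yaw":-0.075,"jaw":0.0}])

```text
t: 36.45
eef_pos: [0.4374, -0.1181, 0.0621]
tcp_rot: [[-0.238, -0.971, 0.013], [-0.971, 0.238, 0.001], [-0.004, -0.012, -1.0]]
contact_force: [-0.7, 0.4, 0.3]
finger_gap: 0.0076
```

Run:
```python
from h import *
p=capture('scene'); cv2.imwrite('pics/s13.png',cv2.resize(p['frame'][120:260,170:310],None,fx=4.2,fy=4.2,interpolation=2))
q=capture('top'); cv2.imwrite('pics/t13.png',cv2.resize(q['frame'][150:290,280:420],None,fx=4.2,fy=4.2,interpolation=2))
x,y=tp(T3,-.049,.0)
rel((x,y,.017,166.2))
```

```text
t 36.55 p [ 0.4379 -0.118   0.0628] phi 166.2 gap 0.0074 F [-0.1 -0.1 -0.7] q [ 11. -19. -33.   0. -76. -24.]
(np.float64(0.4374), np.float64(-0.1184), 0.017, 166.2) -> dx 0.0007 dy 0.0010 dz 0.0458 yaw 0.001
```

View pics/s13.png

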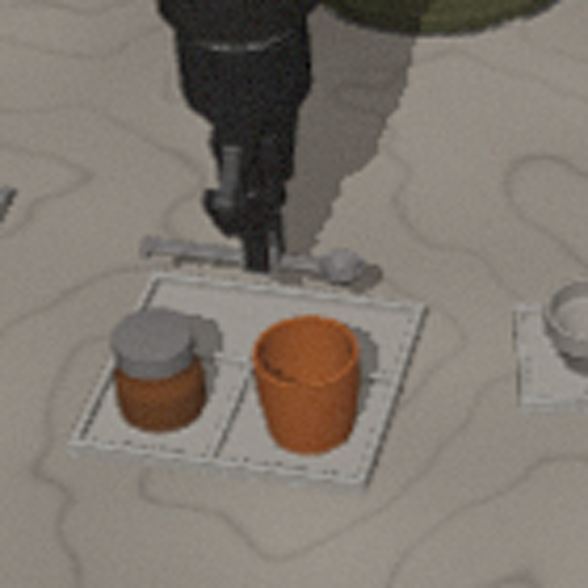

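View pics/t13.png

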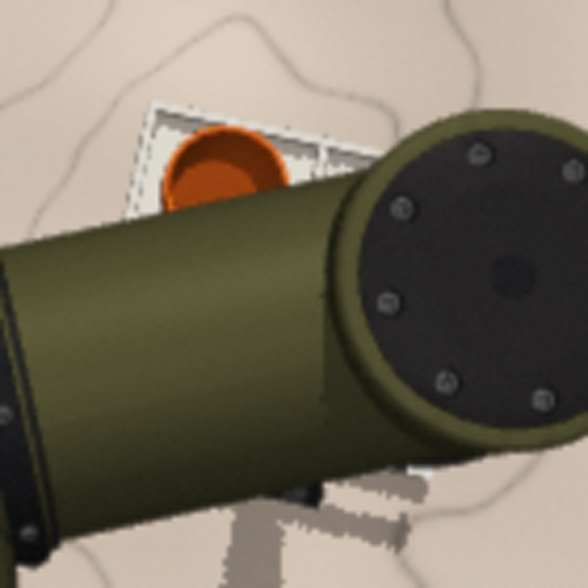

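Run:
```python
from h import *
p=capture('scene'); a=at(p,205.2,178.2,.060);b=at(p,251.7,183.1,.06); print(a,b,np.hypot(*(b-a)))
d=(b-a)/np.hypot(*(b-a)); m=b-d*.055-np.array(T3[:2]); c,s=np.cos(T3[2]),np.sin(T3[2]); print('tray',c*m[0]+s*m[1],-s*m[0]+c*m[1], np.arctan2(d[1],d[0])-T3[2]-np.pi/2)
```

```text
[ 0.42193506 -0.18849494] [ 0.44894543 -0.06909844] 0.12241358073443899
tray -0.04853404390897076 -0.004405822119272195 0.017520746574549717
```

Emit:
step_arm(deltas=[{"dx":0,"dy":0.001,"dz":0.008,"yaw":0,"jaw":0.0},{"dx":0,"dy":0.001,"dz":0.016,"yaw":0,"jaw":0.0},{"dx":0,"dy":0.001,"dz":0.024,"yaw":0,"jaw":0.0},{"dx":0,"dy":0.001,"dz":0.03,"yaw":0,"jaw":0.0},{"dx":0,"dy":0.001,"dz":0.034,"yaw":0,"jaw":0.0},{"dx":0,"dy":0.001,"dz":0.036,"yaw":0,"jaw":0.0},{"dx":0,"dy":0.001,"dz":0.036,"yaw":0,"jaw":0.0},{"dx":0,"dy":0.001,"dz":0.036,"yaw":0,"jaw":0.0}])

```text
t: 37.6
eef_pos: [0.4377, -0.1177, 0.0271]
tcp_rot: [[-0.238, -0.971, 0.015], [-0.971, 0.238, 0.001], [-0.005, -0.014, -1.0]]
contact_force: [-0.4, 0.4, 0.5]
finger_gap: 0.0073
```

Run:
```python
from h import *
p=capture('scene'); cv2.imwrite('pics/s14.png',cv2.resize(p['frame'][120:260,170:310],None,fx=4.2,fy=4.2,interpolation=2))
x,y=tp(T3,-.049,.0)
rel((x,y,.016,166.2))
```

```text
t 37.65 p [ 0.4377 -0.1177  0.0271] phi 166.2 gap 0.008 F [-0.7  0.1 -0.7] q [ 11. -18. -36.   0. -71. -24.]
(np.float64(0.4374), np.float64(-0.1184), 0.016, 166.2) -> dx 0.0008 dy 0.0003 dz 0.0111 yaw 0.001
```

View pics/s14.png

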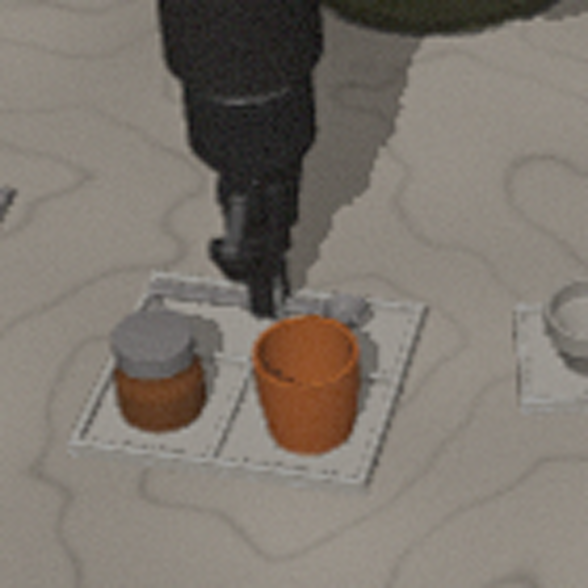

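Emit:
step_arm(deltas=[{"dx":0,"dy":0,"dz":0.004,"yaw":0,"jaw":0.0},{"dx":0,"dy":0,"dz":0.008,"yaw":0,"jaw":0.0},{"dx":0,"dy":0,"dz":0.01,"yaw":0,"jaw":0.0},{"dx":0,"dy":0,"dz":0.0115,"yaw":0,"jaw":0.0},{"dx":0,"dy":0,"dz":0.012,"yaw":0,"jaw":0.0},{"dx":0,"dy":0,"dz":0.012,"yaw":0,"jaw":0.0},{"dx":0,"dy":0,"dz":0.012,"yaw":0,"jaw":0.0},{"dx":0,"dy":0,"dz":0.012,"yaw":0,"jaw":0.0}])

```text
t: 38.65
eef_pos: [0.4379, -0.1178, 0.0158]
tcp_rot: [[-0.238, -0.971, 0.015], [-0.971, 0.238, 0.001], [-0.005, -0.015, -1.0]]
contact_force: [-2.9, 1.2, 5.4]
finger_gap: 0.0074
```

Emit:
step_arm(deltas=[{"dx":0,"dy":0,"dz":0,"yaw":0,"jaw":0.008},{"dx":0,"dy":0,"dz":0,"yaw":0,"jaw":0.014},{"dx":0,"dy":0,"dz":0,"yaw":0,"jaw":0.02},{"dx":0,"dy":0,"dz":0,"yaw":0,"jaw":0.024},{"dx":0,"dy":0,"dz":0,"yaw":0,"jaw":0.024},{"dx":0,"dy":0,"dz":-0.005,"yaw":0,"jaw":0.024},{"dx":0,"dy":0,"dz":-0.015,"yaw":0,"jaw":0.024},{"dx":0,"dy":0,"dz":-0.03,"yaw":0,"jaw":0.024}])

```text
t: 39.65
eef_pos: [0.4374, -0.1179, 0.0467]
tcp_rot: [[-0.238, -0.971, 0.015], [-0.971, 0.238, 0.001], [-0.004, -0.014, -1.0]]
contact_force: [0.0, -0.4, 0.2]
finger_gap: 0.0243
```

Run:
```python
from h import *
rel((.437,-.118,.17,166.2),(.37,.1,.2,166.2))
```

```text
t 39.65 p [ 0.4374 -0.1179  0.0467] phi 166.2 gap 0.0243 F [ 0.  -0.4  0.2] q [ 11. -19. -34.   0. -74. -24.]
(0.437, -0.118, 0.17, 166.2) -> dx -0.0004 dy -0.0014 dz -0.1233 yaw 0.001
(0.37, 0.1, 0.2, 166.2) -> dx -0.1964 dy 0.1150 dz -0.1541 yaw 0.001
```

Emit:
step_arm(deltas=[{"dx":0,"dy":0,"dz":-0.05,"yaw":0,"jaw":0.024},{"dx":0,"dy":0,"dz":-0.1,"yaw":0,"jaw":0.024},{"dx":0,"dy":0,"dz":-0.15,"yaw":0,"jaw":0.024},{"dx":0.04,"dy":0.011,"dz":-0.19,"yaw":0,"jaw":0.024},{"dx":0.1,"dy":0.028,"dz":-0.19,"yaw":0,"jaw":0.024},{"dx":0.16,"dy":0.045,"dz":-0.19,"yaw":0,"jaw":0.024},{"dx":0.22,"dy":0.062,"dz":-0.19,"yaw":0,"jaw":0.024},{"dx":0.28,"dy":0.079,"dz":-0.19,"yaw":0,"jaw":0.024}])

```text
t: 40.65
eef_pos: [0.2899, -0.3729, 0.2359]
tcp_rot: [[-0.237, -0.971, 0.017], [-0.971, 0.237, -0.0], [-0.004, -0.017, -1.0]]
contact_force: [1.0, -0.6, 0.5]
finger_gap: 0.0241
```

Emit:
step_arm(deltas=[{"dx":0.05,"dy":0,"dz":0,"yaw":0,"jaw":0.024},{"dx":0.1,"dy":0,"dz":0,"yaw":0,"jaw":0.024},{"dx":0.14,"dy":0,"dz":0,"yaw":0,"jaw":0.024},{"dx":0.14,"dy":0,"dz":0,"yaw":0,"jaw":0.024},{"dx":0.14,"dy":0,"dz":0,"yaw":0,"jaw":0.024},{"dx":0.14,"dy":0,"dz":0,"yaw":0,"jaw":0.024},{"dx":0.14,"dy":0,"dz":0,"yaw":0,"jaw":0.024},{"dx":0.14,"dy":0,"dz":0,"yaw":0,"jaw":0.024}])

```text
t: 41.65
eef_pos: [0.2569, -0.5085, 0.2358]
tcp_rot: [[-0.237, -0.971, 0.018], [-0.972, 0.237, -0.001], [-0.003, -0.017, -1.0]]
contact_force: [0.7, 0.0, -0.4]
finger_gap: 0.024
```

Run:
```python
from h import *
def tr(T,w): m=np.array(w)-T[:2]; c,s=np.cos(T[2]),np.sin(T[2]); return np.round([c*m[0]+s*m[1],-s*m[0]+c*m[1]],4)
for n in('scene','top'):
    p=capture(n); cv2.imwrite(f'pics/{n}15.png',cv2.resize(p['frame'][130:290,100:450] if n=='scene' else p['frame'][100:340,80:500],None,fx=1.9 if n=='top' else 2.2,fy=1.9 if n=='top' else 2.2,interpolation=2))
    for o,T in(('cup',T3),('jar',T3),('bowl',T2),('shaker',T2)):
        print(n,o,[(c,tr(T,x),e) for c,x,e in find(p,o,.005)])
    print([(m['confidence'],tr(T3,at(p,m['position'][1]*560,m['position'][0]*420,.005))) for m in mark_of('teaspoon',p)])
rel((0.4,0,.2,166))
```

```text
scene cup [(0.58, array([0.036 , 0.0485]), array([ 0.6, -0.5, -0.6,  0.5]))]
scene jar [(0.94, array([ 0.0295, -0.0407]), array([-0.6, -0.4,  0.6,  0.3]))]
scene bowl [(0.72, array([-0.0106, -0.0317]), array([ 0.9, -0.2, -0.9,  0.3])), (0.52, array([0.0018, 0.0422]), array([-3.2,  1.4,  3.1, -1.4]))]
scene shaker [(0.85, array([0.0014, 0.0469]), array([-1.3, -1.7,  1.2,  1.5])), (0.67, array([0.0518, 0.2613]), array([ 4.1,  9.1, -4. , -8.4]))]
[(0.72, array([-0.0565, -0.004 ]))]
top cup [(0.97, array([0.032 , 0.0405]), array([ 0.7,  1.2, -0.7, -1.2]))]
top jar [(0.63, array([ 0.0348, -0.0507]), array([-0.6, -3.2,  0.5,  3.3]))]
top bowl [(0.75, array([ 0.0028, -0.0361]), array([ 1. , -0.9, -1. ,  0.9]))]
top shaker [(0.73, array([0.0004, 0.0419]), array([-1. ,  1.7,  1. , -1.7]))]
[(0.74, array([-0.0543, -0.0125])), (0.44, array([-0.0759,  0.2799]))]
t 42.25 p [ 0.2566 -0.5089  0.2354] phi 166.3 gap 0.0242 F [-0.3 -0.1 -0.2] q [-43.  -3.  -0.  -1. -92.  30.]
(0.4, 0, 0.2, 166) -> dx -0.5282 dy -0.0178 dz 0.0377 yaw 0.005
```

View pics/top15.png

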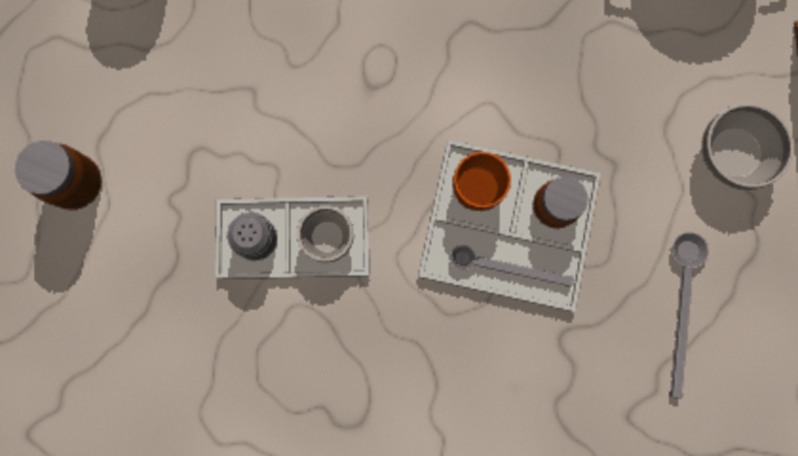

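View pics/scene15.png

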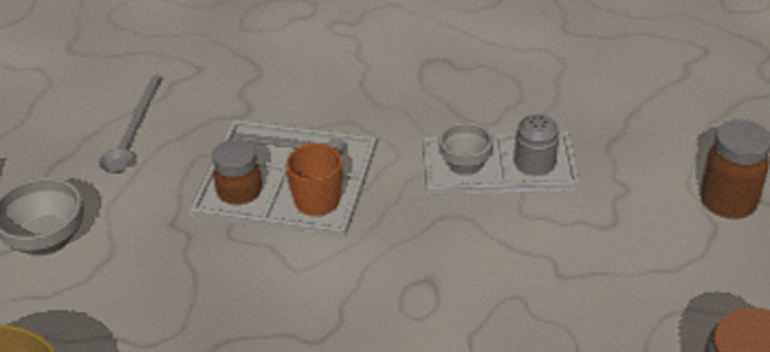

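Run:
```python
from h import *
import cv2
def W(T,P): c,s=np.cos(T[2]),np.sin(T[2]); P=np.array(P,float); return np.c_[T[0]+c*P[:,0]-s*P[:,1],T[1]+s*P[:,0]+c*P[:,1],P[:,2]]
ims=[]
for n in('scene','top'):
    p=capture(n)
    for T,hx,hy,objs in((T3,.0805,.0895,[('cup',.0335,.0415),('jar',.0335,-.0455)]),(T2,.045,.0865,[('bowl',0,-.0395),('shaker',0,.0445)])):
        c=proj(p,[[T[0],T[1],.01]])[0]; k=7 if n=='scene' else 6
        w,h=(55,38); x0,y0=int(c[0]-w),int(c[1]-h-(8 if n=='scene' else 8)); 
        h2=h+16
        im=cv2.resize(p['frame'][y0:y0+2*h2,x0:x0+2*w],None,fx=3.6,fy=3.6,interpolation=2)
        f=lambda X:np.int32(np.round((proj(p,X)-[x0-.0,y0]+.5)*3.6))
        cv2.polylines(im,[f(W(T,[(a*hx,b*hy,.012) for a,b in((1,1),(1,-1),(-1,-1),(-1,1))]))],True,(0,0,255),1)
        for o,x,y in objs:
            for z,r in PR[o]:
                a=np.linspace(0,2*np.pi,40); cv2.polylines(im,[f(W(T,np.c_[x+r*np.cos(a),y+r*np.sin(a),np.full(40,z+.005)]))],True,(255,0,0),1)
        if T is T3: cv2.polylines(im,[f(W(T,[(-.049,-.078,.014),(-.049,.062,.014)]))],True,(0,200,0),1)
        ims.append(im)
h=min(i.shape[0] for i in ims)
out=np.vstack([np.hstack([ims[0],ims[1]]),np.hstack([ims[2],ims[3]])]); print(out.shape)
cv2.imwrite('pics/ov.png',cv2.resize(out,(792,776*792//792))[:,:] if False else cv2.resize(out,None,fx=min(1,600/out.shape[0],800/out.shape[1]),fy=min(1,600/out.shape[0],800/out.shape[1]),interpolation=cv2.INTER_AREA))
```

```text
(778, 792, 3)
```

View pics/ov.png

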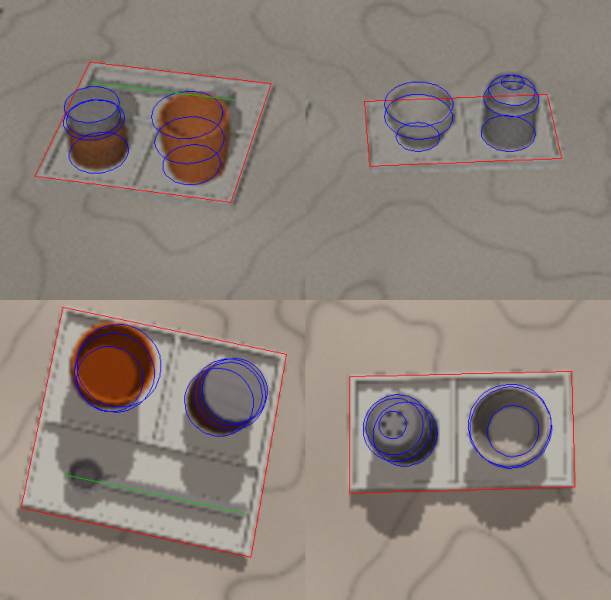

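```bash
python3 -c "
from station import finish_job; print(finish_job())"
```

```text
the job is handed in; nothing more can be done
None
```

I placed all five things in their bays and handed the job in at about 43 s of the 134 s allowed; no verdict came back. Each was lowered until it was at or very near the floor before I opened the jaws. The arm ended clear of both trays.

- **Final pictures:** In both camera views the cup, jar, bowl and shaker stand upright in the right bays. Drawn outlines at the bay centres matched them to within a few mm. The teaspoon lies flat along the long bay.
- **Teaspoon offset:** I set it about 7 mm off the bay's middle lengthwise on purpose, to keep the gripper clear of the cup; the limit is 18 mm.
- **Bystanders:** The big spoon, tall jar and wide bowl look unmoved in both views. I checked this by eye and did not measure it.
- **Where checks disagreed:** The two cameras' network fits differed by up to about 13 mm. The worst was the bowl's x in its tray: -11 mm from the scene camera against +3 mm from the top camera, with a limit of 12 mm. I trusted the outlines and the gripper's own position at release (about 0 mm off), so I did not move it. The teaspoon's lengthwise position read -4 mm and -12 mm, both within limits.

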